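# Fill the sample jar through the gated hopper

## Robot

A 6-joint arm with a two-finger parallel gripper is mounted at the origin on the work surface. World frame = base frame: x ahead of the robot, y to its left, z up, the work surface at z = 0. Lengths are in m, angles in rad, forces in N, time in s.
With the tool pointing down it reaches from about 0.325 to 0.875 m from the base axis. Payload 4.4 kg.
Tool frame: the origin (TCP) lies at the very end of the fingers, on their centre line; the grasp point (between the pads) lies 19 mm behind it; z points along the fingers, y is the line along which they close (so a half turn about z gives the same grasp; the last joint's range is limited). The gripper opens to 85 mm and grips with 20 to 120 N. Pads are 22 mm wide; open, the fingers measure 114 mm over their backs; the gripper's body (76 mm by 85 mm) begins 54 mm behind the grasp point. The pads swing forward as they close: fully open they stand 13 mm farther back than shut.
Start: joints at [1.06, 0.207, 1.542, -0, 1.393, -0.15], TCP at [0.203, 0.538, 0.195] pointing down, gripper open.
Joint ranges: [-2.73, 2.73], [-0.86, 2.22], [0.23, 2.46], [-1.11, 4.25], [0.08, 2.63], [-2.82, 2.82]. Speed limits (rad/s): [2.79, 2.79, 3.14, 3.14, 3.14, 3.14].

## Interface

Orientations are given as a unit quaternion [x, y, z, w].
In Python, from station import r gives the robot as it stands.
- The arm moves only by the tool send_rows, never from a script. Its argument "steps" is a list of rows, each an object with "slide": the shift along the tool's x, y, z as a fraction of full scale, a list of three; "turn": the turn, a rotation vector about the tool's x, y, z as a fraction of full scale, a list of three; "gripper": the opening, from 0 (shut) to 1 (fully open). A call has 1 to 5 rows; each row shifts and turns the commanded pose from where the row before left it, along the tool's axes as they then stand; what a row does not reach is not made up. Full scale, the value 1, is 25 mm for a shift and 4 degrees for a turn. A row lasts 1/10 s, in which the tool goes at most 50 mm and 8.59 degrees, less where a joint would pass 70% of its speed; a pose out of reach is approached as far as the arm can. A call with a number of a shift or a turn outside -1 to 1 is refused whole. A call with a gripper value outside its range is refused whole. The fingers move at their own pace and stop on an object; the grip force is fixed at half the most. Time passes only in rows, so rows that do not move let the fingers close. It gives the time, the measured TCP pose, the force, the opening and the grip force at its end, in the units of the state.
- r.get_state(): the state, without advancing time (a new reading comes with each control period).
- r.read_camera(name): name is "scene" or "top"; returns the picture (384x512x3 uint8, red, green, blue); there is no depth.
- r.camera_model(name): a dict with "fovy" (degrees; the focal length in pixels is half the picture's height over the tangent of half this angle, whatever the lens; pixels are square), "cx", "cy" (the principal point, pixels), "world_to_cam" (4x4, takes a point from world to camera coordinates). Camera axes: x right, y down, z forward; pixel columns grow to the right and rows downward; lengths in m; the calibration is good to about 2 mm. A picture is of the moment at which its call begins. camera_model takes no time and is no camera call.
- r.hand_in(): hands the job in; it is judged then, once.
Trained networks look in the newest picture that a camera, given by its name, has taken for a name from the list of things; names that differ only in an ending like _2 or _b are one class to them, and where a whole thing is asked for, a point or a joint stands for the part that bears it (a point fixed in the world has none). Each returns a list of dicts, best first, with "p" (0 to 1); they miss things now and then, are a little off and sometimes report something else, mostly with a low value. They report only what shows in the picture. A call takes as long as a camera call. They do not tell look-alikes from the thing itself.
- r.outline_of(query, camera): "mask" (384x512 bool, what is visible of it) and "rect" ([left, top, right, bottom] in pixels, round what is visible of it).
- r.pinpoint(query, camera): "position" ([row, column] in pixels: a listed point, or the origin of a listed thing).
The state is a dict: "time": time; "q": joint angles; "dq": joint speeds; "effort": joint torques, N m; "tool_pos": TCP position; "orientation": TCP orientation; "force": force on the tool from outside, world axes, zero at the start; "torque": the same for the moment, N m; "grip_width": finger opening in m; "grasp_force": force on a finger pad.
Only numpy, scipy, OpenCV 4.12 (cv2) and the standard library are available. Lean on these libraries where they do the work, as an engineer would, in place of code of your own. Each camera call takes 0.05 s, during which the arm holds its last target. There are 200 camera calls.

## Task

Pour all five walnuts from their scoop into the hopper while its slide gate is still shut, spilling none, and set the empty scoop back down upright on the bench. Then pull the gate all the way out so that the whole sample drops into the jar below. Leave the jar in its place and do not disturb the other scoop, its pellets or the other things on the bench.

Things in the scene. Friction and masses are not known exactly. Their poses are not given: they have to be found in the camera images.
- scoop: Open grey plastic scoop with an overhead blue bar handle, holding the walnuts; 180 long (x), 80 wide (y), loose, about 0.16 kg. Origin: centre of its underside. Walls 3 thick, 50 high at the back (-x) and sides; the nose (+x end) is open across the whole width. The other scoop looks the same but holds pale pellets.
- scoop_grip (a point): Point in the scoop's bar handle where it balances: local x = -20, 95 above the underside. The bar runs along x from 90 behind the scoop's origin to 20 ahead of it, 16 wide (y), 18 tall, its top 104 above the bench; its rear end stands on a post. Pinch across y from above.
- scoop_nose (a point): Middle of the open nose edge: 90 ahead of the scoop's origin, 24 above its underside. The floor is flat up to 10 ahead of the origin, then ramps up 15 degrees to the nose, so walnuts stay in while level and roll out over the nose when tipped nose-down more than about 20 degrees; 50 to 60 empties it.
- hopper: Fixed hopper on a round dark steel foot (170 across, 10 thick) with three thin posts at 66 radius: an aluminium funnel, rim 156 across at 205 above the bench, cone down to a smooth throat 58 wide inside, flaring to 66 below it, 145 to 130 above the bench. Origin: centre of the foot's underside, on the funnel's vertical axis. Its gate pulls out towards the hopper's own -x.
- hopper_mouth (a point): Centre of the funnel's mouth, at rim height (205 above the bench).
- gate (a joint): The hopper's slide gate, a steel plate under the throat. 0 = shut, 0.062 m = fully out; starts shut (0 to 0.004). It slides straight towards the hopper's -x with about 1.5 N friction and stays where it is left; the throat is clear from about 0.055.
- gate_knob (a point): Top centre of the gate's upright round red knob, 188 above the bench. Red part 22 across, 40 tall, on a thin stem; 128 from the hopper's axis when shut (its centre 50 outside the rim), moves with the gate. Pinch from above: across the pull direction, or at any yaw with the fingers opened at most 55 so that they clear the rim.
- jar: Clear plastic sample jar, loose, standing upright on the hopper's foot under the throat: 72 across, wall 3, floor 5, 108 tall. Origin: centre of its underside.
- walnut0: A small brown walnut with a darker seam, 23 across and 26 long, 12 g; origin at its centre. Lies in the scoop at the start.
- walnut1: A small brown walnut with a darker seam, 23 across and 26 long, 12 g; origin at its centre. Lies in the scoop at the start.
- walnut2: A small brown walnut with a darker seam, 23 across and 26 long, 12 g; origin at its centre. Lies in the scoop at the start.
- walnut3: A small brown walnut with a darker seam, 23 across and 26 long, 12 g; origin at its centre. Lies in the scoop at the start.
- walnut4: A small brown walnut with a darker seam, 23 across and 26 long, 12 g; origin at its centre. Lies in the scoop at the start.
- other_scoop: Second scoop, same shape, with three pale pellets in it; to be left alone. Origin: centre of its underside.
- pellet0: Pale yellowish pellet, 18 across, 26 long, lying or standing in the other scoop; leave it there. Origin at the centre of one end.
- pellet1: Pale yellowish pellet, 18 across, 26 long, lying or standing in the other scoop; leave it there. Origin at the centre of one end.
- pellet2: Pale yellowish pellet, 18 across, 26 long, lying or standing in the other scoop; leave it there. Origin at the centre of one end.
- beaker: Open white plastic beaker, bystander, 96 across, 130 tall, loose. Origin: centre of its underside.
- brush: Hand brush lying on the bench, bystander, 190 long, loose.
- sample_tin: Closed round sample jar, bystander, 68 across, 90 tall, loose. Origin: centre of its underside.
There are look-alikes about, which are no part of the job. What is shaped like the scoop but red is not meant.

How it is judged:
By the outcome, as a careful person would: the job done as asked, in the order asked, and still so for the second after the job is handed in, with the robot touching nothing.
It also fails if it takes over 64 s, if anything falls off the work surface, if the arm or the gripper's body presses on something with over 40 N, if the wrist force passes 120 N, or if a joint passes its speed limit or range.

## Working session

There is one attempt and no reset: what is moved stays moved. The work goes in short steps, Python scripts to look and compute and a tool call to move; the robot and the scene stay as the last step left them, time stands still between calls to the robot, and variables do not carry over. Pictures are saved under pics/ and viewed, at most 10 in all, crops included, and the job is handed in when it is done.

Besides the shell and the picture viewer there is one more tool, called by a JSON object that holds its "method" and its "body". send_rows: Moves the arm, as the interface text tells. Its arguments: {"type":"object","properties":{"steps":{"type":"array"}},"required":["steps"]}

```bash
ls; mkdir -p pics
cat > h.py <<'E'
from station import r
import numpy as np, cv2
from scipy.spatial.transform import Rotation as R
def cam(n):
    m=r.camera_model(n); f=192/np.tan(np.radians(m['fovy'])/2); return m,f,np.array(m['world_to_cam'])
def ray(n,rc):
    m,f,T=cam(n); d=np.array([(rc[1]-m['cx'])/f,(rc[0]-m['cy'])/f,1.])
    Rm=T[:3,:3]; return -Rm.T@T[:3,3], Rm.T@d
def at_z(n,rc,z):
    o,d=ray(n,rc); return o+d*(z-o[2])/d[2]
def proj(n,p):
    m,f,T=cam(n); c=T[:3,:3]@np.array(p)+T[:3,3]; return [f*c[1]/c[2]+m['cy'],f*c[0]/c[2]+m['cx']]
def tri(a,b):
    oa,da=ray('scene',a); ob,db=ray('top',b)
    A=np.stack([da,-db],1); s,_,_,_=np.linalg.lstsq(A,ob-oa,rcond=None)
    pa=oa+da*s[0]; pb=ob+db*s[1]; return (pa+pb)/2,np.linalg.norm(pa-pb)
def snap(name,file):
    im=r.read_camera(name); cv2.imwrite('pics/'+file,im[:,:,::-1]); return im
E
python3 - <<'E'
from h import *
a=snap('scene','s0.png');b=snap('top','t0.png')
cv2.imwrite('pics/both.png',cv2.resize(np.vstack([a,b])[:,:,::-1],None,fx=.78,fy=.78)) 
np.set_printoptions(precision=3,suppress=True)
for n in('scene','top'):
    m=r.camera_model(n);print(n,m['fovy'],m['cx'],m['cy']);print(np.array(m['world_to_cam']))
for q in ['scoop_grip','scoop_nose','scoop','other_scoop','hopper_mouth','hopper','gate_knob','jar','walnut0','beaker','sample_tin']:
    for n,z in(('scene',0),('top',0)):
        zz={'scoop_grip':.095,'scoop_nose':.024,'hopper_mouth':.205,'gate_knob':.188,'walnut0':.015,'jar':.01}.get(q,0)
        for d in r.pinpoint(q,n)[:5]:
            print(q,n,round(d['p'],2),np.round(d['position'],1),at_z(n,d['position'],zz)[:2])
print(r.get_state())
E
```

```text
pics
scene 56.19598135091012 257.1687202377283 196.28690738825435
[[ 0.739  0.674  0.009 -0.41 ]
 [ 0.483 -0.52  -0.704 -0.135]
 [-0.47   0.525 -0.71   1.39 ]
 [ 0.     0.     0.     1.   ]]
top 50.50648027501549 260.4078402355933 182.84633205921554
[[-0.005 -1.    -0.     0.045]
 [-0.981  0.005 -0.195  0.514]
 [ 0.195 -0.001 -0.981  1.565]
 [ 0.     0.     0.     1.   ]]
scoop_grip scene 0.94 [213.  124.4] [ 0.248 -0.253]
scoop_grip scene 0.92 [241.9 202.8] [ 0.501 -0.167]
scoop_grip top 0.83 [188.3 314.8] [ 0.483 -0.167]
scoop_grip top 0.31 [129.6 350.6] [ 0.718 -0.316]
scoop_nose scene 0.88 [240.  158.5] [ 0.351 -0.221]
scoop_nose scene 0.66 [279.4 224.2] [ 0.596 -0.182]
scoop_nose top 0.92 [163.4 316.3] [ 0.599 -0.186]
scoop_nose top 0.65 [225.4 326. ] [ 0.346 -0.216]
scoop_nose top 0.51 [187.2 311.7] [ 0.5   -0.164]
scoop scene 0.68 [235.8 138.5] [ 0.273 -0.246]
scoop scene 0.6 [261.4 205.3] [ 0.499 -0.168]
scoop scene 0.43 [289.7 296.6] [ 0.757 -0.058]
scoop top 0.73 [243.8 333.4] [ 0.275 -0.247]
scoop top 0.68 [189.4 313. ] [ 0.496 -0.172]
other_scoop scene 0.84 [318.2 152.2] 
[... 816 characters left out ...]
0.769 -0.063]
beaker top 0.93 [129.3 282.2] [ 0.753 -0.051]
beaker top 0.47 [191.7 305.7] [ 0.486 -0.142]
sample_tin scene 0.38 [217.  314.5] [0.634 0.196]
sample_tin top 0.63 [221.3 154.2] [0.369 0.47 ]
sample_tin top 0.46 [179.  359.3] [ 0.538 -0.364]
{'time': 1.2, 'q': array([ 1.06 ,  0.207,  1.542, -0.   ,  1.394, -0.15 ]), 'dq': array([ 0.001, -0.001,  0.   ,  0.002,  0.001,  0.001]), 'effort': array([  0.   , -38.307, -29.196,  -0.   ,   0.001,  -0.   ]), 'tool_pos': array([0.203, 0.538, 0.195]), 'orientation': array([ 0.179,  0.984, -0.   , -0.   ]), 'force': array([ 0.942,  0.258, -0.912]), 'torque': array([0.008, 0.   , 0.003]), 'grasp_force': 0.0, 'grip_width': 0.08544700558159464}
```

View pics/both.png

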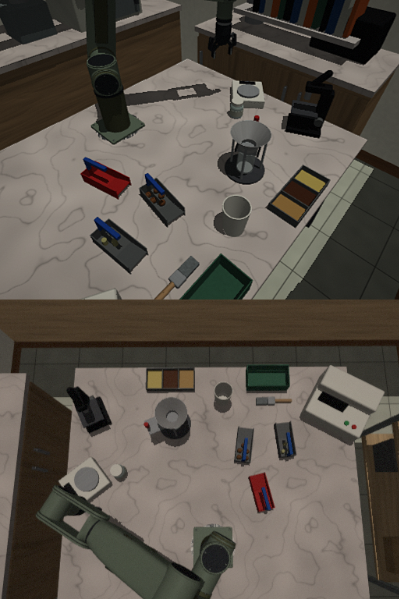

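The picture shows three scoops. The red one is at scene (row 235, col 138) and top (244, 333). A grey one with brown contents is at scene (261, 205) and top (189, 313). A second grey one is at scene (318, 152) and top (182, 361). Each has a blue bar. The hopper is at scene (216, 315), with its red knob at (149, 330). By the description I choose the grey scoop at scene (261, 205), which I'll check in a close crop.

```bash
cat > m.py <<'E'
from h import *
np.set_printoptions(precision=4,suppress=True)
a=cv2.imread('pics/s0.png');b=cv2.imread('pics/t0.png')
c1=cv2.resize(a[215:345,110:250],(400,371),interpolation=3);c2=cv2.resize(b[140:240,285:395],(400,364),interpolation=3)
c3=cv2.resize(b[115:215,170:270],(400,400),interpolation=3);c3=c3[:371]
c2=cv2.copyMakeBorder(c2,0,7,0,0,0)
cv2.imwrite('pics/crop.png',np.hstack([cv2.resize(x,(266,247)) for x in(c1,c2,c3)]) if 0 else cv2.resize(np.hstack([c1,c2]),(800,371)))
cv2.imwrite('pics/crop3.png',c3)
# blue bar of chosen scoop in both views: endpoints at top z=.104
for n,img,(r0,r1,c0,c1_) in(('scene',a,(222,285,170,245)),('top',b,(160,212,295,335))):
    hsv=cv2.cvtColor(img,cv2.COLOR_BGR2HSV); m=(hsv[...,0]>100)&(hsv[...,0]<130)&(hsv[...,1]>120)
    mm=np.zeros_like(m);mm[r0:r1,c0:c1_]=m[r0:r1,c0:c1_]
    ys,xs=np.nonzero(mm); P=np.array([at_z(n,(y,x),.1)[:2] for y,x in zip(ys,xs)])
    c=P.mean(0);u,s,v=np.linalg.svd(P-c); t=(P-c)@v[0]; w=(P-c)@v[1]
    print(n,len(P),c,v[0],np.degrees(np.arctan2(v[0,1],v[0,0])),t.min(),t.max(),w.min(),w.max(), 'mid',c+v[0]*(t.min()+t.max())/2)
T={}
for q in['scoop_grip','scoop_nose','scoop','hopper_mouth','hopper','gate_knob']:
    ds=r.pinpoint(q,'scene');dt=r.pinpoint(q,'top')
    for x in ds:
        for y in dt:
            p,e=tri(x['position'],y['position'])
            if e<.012: print(q,x['p'],y['p'],p,round(e,4))
E
python3 m.py
```

```text
scene 266 [ 0.4751 -0.165 ] [ 0.9958 -0.0916] -5.2534749263550395 -0.058386738719874036 0.05946687611683812 -0.011954353792308392 0.021886814150786176 mid [ 0.4756 -0.165 ]
top 134 [ 0.4672 -0.1612] [-0.9877  0.1566] 170.98855874083836 -0.059259714131016834 0.05874928661186945 -0.008462411064663335 0.008928301548134666 mid [ 0.4675 -0.1613]
scoop_grip 0.92 0.83 [ 0.4885 -0.1645  0.0801] 0.0105
scoop_grip 0.92 0.31 [ 0.6442 -0.2647  0.3148] 0.0003
scoop_nose 0.88 0.65 [ 0.3464 -0.2181  0.0173] 0.0024
scoop_nose 0.66 0.92 [ 0.5982 -0.1844  0.0289] 0.0018
scoop 0.68 0.73 [ 0.2751 -0.2463  0.0028] 0.0004
scoop 0.6 0.68 [ 0.4974 -0.1699 -0.0004] 0.0058
hopper 0.93 0.71 [ 0.6276  0.2009 -0.0059] 0.01
gate_knob 0.67 0.74 [0.5833 0.3138 0.1904] 0.0017
```

View pics/crop.png

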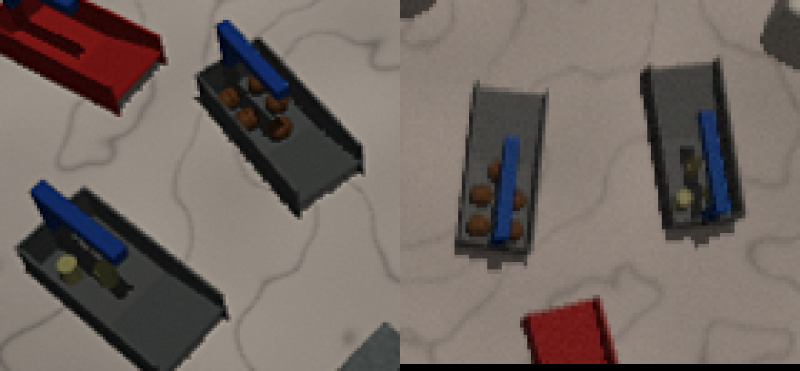

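View pics/crop3.png

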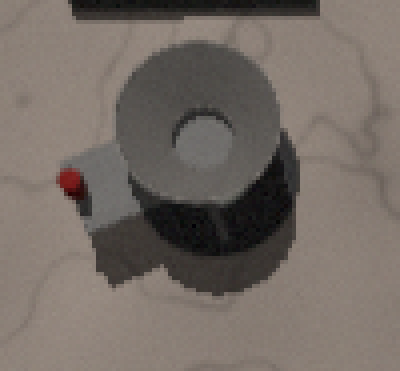

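The crop confirms the choice: the grey scoop at scene (261, 205) holds five brown walnuts and the one at (318, 152) holds pale pellets. In the top view the hopper rim is centred near (145, 220) and its red knob is at about (161, 188). Next I'll refine the hopper position from the rim and compute the first reach.

```bash
cat >> h.py <<'E'
np.set_printoptions(precision=4,suppress=True)
def Rt(az,tilt=0,):  # tool frame for scoop heading az(deg), nose-down tilt: tool y=scoop y, tool x=-scoop x, z down
    return R.from_euler('z',az,degrees=True)*R.from_euler('y',tilt,degrees=True)*R.from_matrix(np.diag([-1.,1,-1]))
def delta(p,Rg,p0=None,R0=None):
    s=r.get_state(); p0=s['tool_pos'] if p0 is None else p0; R0=R.from_quat(s['orientation']) if R0 is None else R0
    return R0.inv().apply(np.array(p)-p0)/.025, np.degrees((R0.inv()*Rg).as_rotvec())/4
E
python3 - <<'E'
from h import *
from scipy.optimize import least_squares
a=cv2.imread('pics/s0.png');b=cv2.imread('pics/t0.png')
th=np.linspace(0,2*np.pi,72,endpoint=False)
g={}
for n,im in(('scene',a),('top',b)):
    gr=cv2.GaussianBlur(cv2.cvtColor(im,cv2.COLOR_BGR2GRAY).astype(np.float32),(0,0),1)
    g[n]=np.hypot(cv2.Sobel(gr,5,1,0),cv2.Sobel(gr,5,0,1))
def score(x,y,n,rad=.078,z=.205):
    P=np.array([proj(n,(x+rad*np.cos(t),y+rad*np.sin(t),z)) for t in th]).astype(np.float32)
    return cv2.remap(g[n],P[:,1].copy(),P[:,0].copy(),1).mean()
for n in g:
    best=max(((score(x,y,n),x,y) for x in np.arange(.59,.65,.003) for y in np.arange(.16,.22,.003)));print(n,best)
xs=[(score(x,y,'scene')/1+score(x,y,'top'),x,y) for x in np.arange(.59,.65,.003) for y in np.arange(.16,.22,.003)];bx=max(xs);print(bx)
for n,im,c in(('scene',a,(130,240,270,370)),('top',b,(115,215,170,270))):
    big=cv2.resize(im,None,fx=4,fy=4,interpolation=1)
    for t in th:
        q=proj(n,(bx[1]+.078*np.cos(t),bx[2]+.078*np.sin(t),.205)); cv2.circle(big,(int(q[1]*4+2),int(q[0]*4+2)),1,(0,255,0),-1)
    cv2.imwrite('pics/o_%s.png'%n,big[c[0]*4:c[1]*4,c[2]*4:c[3]*4])
A=cv2.imread('pics/o_scene.png')[:400];B=cv2.imread('pics/o_top.png');cv2.imwrite('pics/o.png',np.hstack([A,B]))
# knob red centroid
for n,im,(r0,r1,c0,c1) in(('scene',a,(140,170,315,345)),('top',b,(145,175,175,200))):
    h=cv2.cvtColor(im,cv2.COLOR_BGR2HSV);m=((h[...,0]<8)|(h[...,0]>172))&(h[...,1]>130);y,x=np.nonzero(m[r0:r1,c0:c1]);print(n,len(y),y.mean()+r0,x.mean()+c0,at_z(n,(y.mean()+r0,x.mean()+c0),.175)[:2])
print(delta([.486,-.164,.20],Rt(-9)),delta([.486,-.164,.076],Rt(-9)))
E
```

```text
Traceback (most recent call last):
  File "h.py", line 12, in proj
    m,f,T=cam(n); c=T[:3,:3]@np.array(p)+T[:3,3]; return [f*c[1]/c[2]+m['cy'],f*c[0]/c[2]+m['cx']]
          ~~~^^^
  File "h.py", line 5, in cam
    m=r.camera_model(n); f=192/np.tan(np.radians(m['fovy'])/2); return m,f,np.array(m['world_to_cam'])
ValueError: time passes only in moves, steps and waits
```

```bash
sed -i 's/^def cam(n):/import functools\n@functools.lru_cache(None)\ndef cam(n):/' h.py
cat > f.py <<'E'
from h import *
a=cv2.imread('pics/s0.png');b=cv2.imread('pics/t0.png')
th=np.linspace(0,2*np.pi,72,endpoint=False)
g={}
for n,im in(('scene',a),('top',b)):
    gr=cv2.GaussianBlur(cv2.cvtColor(im,cv2.COLOR_BGR2GRAY).astype(np.float32),(0,0),1)
    g[n]=np.hypot(cv2.Sobel(gr,5,1,0),cv2.Sobel(gr,5,0,1))
def score(x,y,n,rad=.078,z=.205):
    P=np.array([proj(n,(x+rad*np.cos(t),y+rad*np.sin(t),z)) for t in th]).astype(np.float32)
    return cv2.remap(g[n],P[:,1].copy(),P[:,0].copy(),1).mean()
G=[(score(x,y,'scene'),score(x,y,'top'),x,y) for x in np.arange(.59,.65,.003) for y in np.arange(.16,.22,.003)]
print(max(G,key=lambda q:q[0]),max(G,key=lambda q:q[1]));bx=max(G,key=lambda q:q[0]+q[1])[1:];print(bx)
for n,im,c in(('scene',a,(130,240,270,370)),('top',b,(115,215,170,270))):
    big=cv2.resize(im,None,fx=4,fy=4,interpolation=1)
    for t in th:
        q=proj(n,(bx[1]+.078*np.cos(t),bx[2]+.078*np.sin(t),.205)); cv2.circle(big,(int(q[1]*4+2),int(q[0]*4+2)),1,(0,255,0),-1)
    cv2.imwrite('pics/o_%s.png'%n,big[c[0]*4:c[1]*4,c[2]*4:c[3]*4])
A=cv2.imread('pics/o_scene.png')[:400];B=cv2.imread('pics/o_top.png');cv2.imwrite('pics/o.png',np.hstack([A,B]))
for n,im,(r0,r1,c0,c1) in(('scene',a,(140,170,315,345)),('top',b,(145,175,175,200))):
    h=cv2.cvtColor(im,cv2.COLOR_BGR2HSV);m=((h[...,0]<8)|(h[...,0]>172))&(h[...,1]>130);y,x=np.nonzero(m[r0:r1,c0:c1]);print(n,len(y),y.mean()+r0,x.mean()+c0,at_z(n,(y.mean()+r0,x.mean()+c0),.175)[:2])
print(delta([.486,-.164,.20],Rt(-9)))
E
python3 f.py
```

```text
(np.float32(125.18572), np.float32(102.55633), np.float64(0.629), np.float64(0.19300000000000003)) (np.float32(103.75786), np.float32(123.7943), np.float64(0.623), np.float64(0.19300000000000003))
(np.float32(122.146675), np.float64(0.626), np.float64(0.19300000000000003))
scene 37 150.9189189189189 328.5405405405405 [0.5746 0.3187]
top 34 160.52941176470588 187.64705882352942 [0.5749 0.3112]
(array([-20.5039, -22.2746,  -0.205 ]), array([ 0.0001, -0.    , -2.9182]))
```

View pics/o.png

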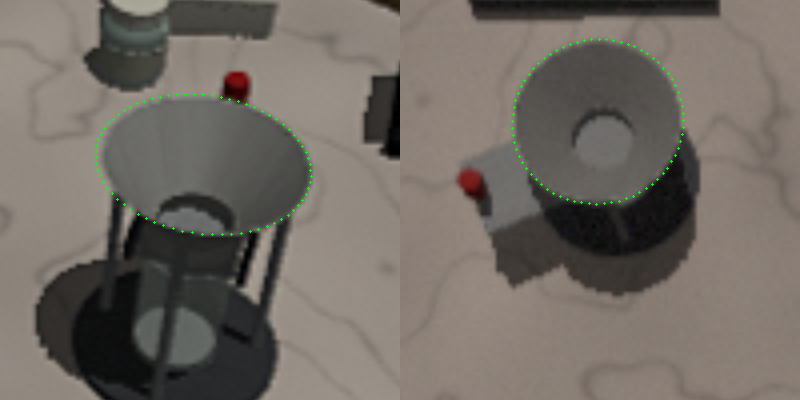

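The rim overlay fits in both views, with the left panel in scene and the right in top. The hopper axis is at (0.626, 0.193), and the knob at (0.583, 0.314) is 128 mm from it, as specified. The scoop grip is at (0.486, -0.164) with heading -9°. I'll move above it.

{"method": "send_rows", "body": {"steps": [{"slide": [-0.9,-0.97,0],"turn": [0,0,0],"gripper": 1},{"slide": [-0.9,-0.97,0],"turn": [0,0,0],"gripper": 1},{"slide": [-0.9,-0.97,0],"turn": [0,0,0],"gripper": 1},{"slide": [-0.9,-0.97,0],"turn": [0,0,0],"gripper": 1},{"slide": [-0.9,-0.97,0],"turn": [0,0,0],"gripper": 1}]}}

```text
time: 2.3
tool_pos: [0.2658, 0.3837, 0.195]
orientation: [0.179, 0.984, 0.0, 0.0]
force: [0.5, 0.5, -0.1]
grip_width: 0.0852
grasp_force: 0.0
```

{"method": "send_rows", "body": {"steps": [{"slide": [-0.9,-0.97,0],"turn": [0,0,0],"gripper": 1},{"slide": [-0.9,-0.97,0],"turn": [0,0,0],"gripper": 1},{"slide": [-0.9,-0.97,0],"turn": [0,0,0],"gripper": 1},{"slide": [-0.9,-0.97,0],"turn": [0,0,0],"gripper": 1},{"slide": [-0.9,-0.97,0],"turn": [0,0,0],"gripper": 1}]}}

```text
time: 2.8
tool_pos: [0.3283, 0.2305, 0.1951]
orientation: [0.179, 0.984, 0.0, 0.0]
force: [0.7, 0.1, -1.0]
grip_width: 0.0851
grasp_force: 0.0
```

{"method": "send_rows", "body": {"steps": [{"slide": [-0.9,-0.97,0],"turn": [0,0,0],"gripper": 1},{"slide": [-0.9,-0.97,0],"turn": [0,0,0],"gripper": 1},{"slide": [-0.9,-0.97,0],"turn": [0,0,0],"gripper": 1},{"slide": [-0.9,-0.97,0],"turn": [0,0,0],"gripper": 1},{"slide": [-0.9,-0.97,0],"turn": [0,0,0],"gripper": 1}]}}

```text
time: 3.3
tool_pos: [0.3908, 0.0772, 0.1952]
orientation: [0.179, 0.984, 0.0, 0.0]
force: [-0.5, -0.1, -0.4]
grip_width: 0.0854
grasp_force: 0.0
```

{"method": "send_rows", "body": {"steps": [{"slide": [-0.9,-0.97,0],"turn": [0,0,0],"gripper": 1},{"slide": [-0.9,-0.97,0],"turn": [0,0,0],"gripper": 1},{"slide": [-0.9,-0.97,0],"turn": [0,0,0],"gripper": 1},{"slide": [-0.9,-0.97,0],"turn": [0,0,0],"gripper": 1},{"slide": [-0.9,-0.97,0],"turn": [0,0,0],"gripper": 1}]}}

```text
time: 3.8
tool_pos: [0.4533, -0.0761, 0.1951]
orientation: [0.18, 0.984, 0.0, 0.0]
force: [0.9, 0.7, -0.3]
grip_width: 0.0852
grasp_force: 0.0
```

{"method": "send_rows", "body": {"steps": [{"slide": [-0.8,-0.9,0],"turn": [0,0,0],"gripper": 1},{"slide": [-0.8,-0.9,0],"turn": [0,0,0],"gripper": 1},{"slide": [-0.8,-0.9,0],"turn": [0,0,-0.97],"gripper": 1},{"slide": [0,0,0],"turn": [0,0,-0.97],"gripper": 1},{"slide": [0,0,0],"turn": [0,0,-0.97],"gripper": 1}]}}

```text
time: 4.3
tool_pos: [0.4853, -0.1601, 0.1948]
orientation: [0.078, 0.997, 0.0, -0.0]
force: [-0.1, 0.4, -0.2]
grip_width: 0.0854
grasp_force: 0.0
```

```bash
cat > c.py <<'E'
from h import *
s=r.get_state();print(s['time'],s['q'],s['tool_pos'],s['force'],s['grip_width'],s['grasp_force'])
E
python3 - <<'E'
exec(open('c.py').read())
print(delta([.486,-.164,.076],Rt(-9)))
b=snap('top','t1.png')
for n in('top','scene'):
    for d in r.pinpoint('scoop_grip',n)[:2]+r.pinpoint('scoop_nose',n)[:2]: print(n,d['p'],d['position'],proj(n,(.486,-.164,.095)),proj(n,(.595,-.181,.024)))
E
```

```text
4.3 [-0.4882  0.0704  1.696   0.      1.3754 -1.9023] [ 0.4853 -0.1601  0.1948] [-0.1193  0.4023 -0.2047] 0.08536761427286522 0.0
(array([-0.0522, -0.1498,  4.7513]), array([ 0.001 , -0.0024,  0.0057]))
top 0.93 [253.7, 339.5] [np.float64(187.46632379261814), np.float64(314.06436425798205)] [np.float64(164.33957372995), np.float64(315.1572476248496)]
top 0.77 [188.5, 314.6] [np.float64(187.46632379261814), np.float64(314.06436425798205)] [np.float64(164.33957372995), np.float64(315.1572476248496)]
top 0.63 [225.8, 327.8] [np.float64(187.46632379261814), np.float64(314.06436425798205)] [np.float64(164.33957372995), np.float64(315.1572476248496)]
scene 0.94 [213.0, 124.4] [np.float64(238.38240293247165), np.float64(199.94272400476453)] [np.float64(278.940547595901), np.float64(224.04861455701558)]
scene 0.92 [241.9, 202.8] [np.float64(238.38240293247165), np.float64(199.94272400476453)] [np.float64(278.940547595901), np.float64(224.04861455701558)]
scene 0.88 [240.0, 158.5] [np.float64(238.38240293247165), np.float64(199.94272400476453)] [np.float64(278.940547595901), np.float64(224.04861455701558)]
scene 0.66 [279.4, 224.2] [np.float64(238.38240293247165), np.float64(199.94272400476453)] [np.float64(278.940547595901), np.float64(224.04861455701558)]
```

{"method": "send_rows", "body": {"steps": [{"slide": [-0.05,-0.15,0.9],"turn": [0,0,0],"gripper": 1},{"slide": [0,0,1],"turn": [0,0,0],"gripper": 1},{"slide": [0,0,1],"turn": [0,0,0],"gripper": 1},{"slide": [0,0,1],"turn": [0,0,0],"gripper": 1},{"slide": [0,0,0.6],"turn": [0,0,0],"gripper": 1}]}}

```text
time: 5.05
tool_pos: [0.4845, -0.1619, 0.0804]
orientation: [0.079, 0.997, 0.001, -0.001]
force: [0.4, -0.8, 0.7]
grip_width: 0.0851
grasp_force: 0.0
```

{"method": "send_rows", "body": {"steps": [{"slide": [0,0,0.25],"turn": [0,0,0],"gripper": 0.6},{"slide": [0,0,0],"turn": [0,0,0],"gripper": 0.4},{"slide": [0,0,0],"turn": [0,0,0],"gripper": 0.25},{"slide": [0,0,0],"turn": [0,0,0],"gripper": 0.1},{"slide": [0,0,0],"turn": [0,0,0],"gripper": 0}]}}

```text
time: 5.55
tool_pos: [0.4866, -0.1633, 0.0773]
orientation: [0.079, 0.997, -0.0, 0.001]
force: [-0.5, 0.4, -0.6]
grip_width: 0.0122
grasp_force: 0.0
```

{"method": "send_rows", "body": {"steps": [{"slide": [0,0,0],"turn": [0,0,0],"gripper": 0},{"slide": [0,0,0],"turn": [0,0,0],"gripper": 0},{"slide": [0,0,0],"turn": [0,0,0],"gripper": 0}]}}

```text
time: 5.85
tool_pos: [0.4859, -0.163, 0.0763]
orientation: [0.079, 0.997, -0.0, 0.0]
force: [-0.2, -0.3, 0.4]
grip_width: -0.0002
grasp_force: 0.0
```

```bash
python3 c.py
```

```text
5.85 [-0.4926  0.2081  1.8057 -0.      1.1274 -1.9057] [ 0.4859 -0.163   0.0763] [-0.217  -0.3485  0.3999] -0.00020997347252519523 0.0
```

Run:
```python
from h import *
a=snap('scene','s2.png');b=snap('top','t2.png')
c1=cv2.resize(a[195:295,150:250],(400,400),interpolation=2);c2=cv2.resize(b[140:240,270:370],(400,400),interpolation=2)
cv2.imwrite('pics/c2.png',np.hstack([c1,c2])[:,:,::-1])
```

```text
(no output)
```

View pics/c2.png

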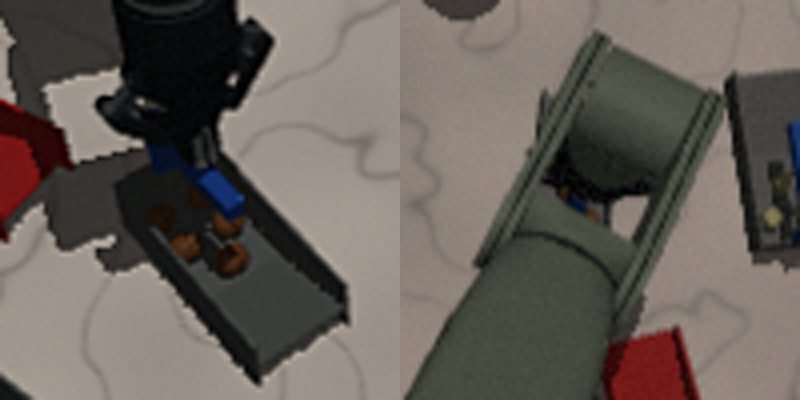

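Run:
```python
from h import *
for p in [(.486,-.163,.0763),(.486,-.163,.095),(.486,-.163,.104),(.5257,-.1705,.104),(.5257,-.1705,.086)]:
    print(p,np.round(proj('scene',p),1),np.round(proj('top',p),1))
a=cv2.imread('pics/s0.png');a2=cv2.imread('pics/s2.png')
cv2.imwrite('pics/c3.png',cv2.resize(np.hstack([a[220:300,160:240],a2[220:300,160:240]]),(800,400),interpolation=0))
```

```text
(0.486, -0.163, 0.0763) [242.3 200.9] [188.3 313.2]
(0.486, -0.163, 0.095) [238.2 200.2] [187.5 313.8]
(0.486, -0.163, 0.104) [236.2 199.9] [187.  314.1]
(0.5257, -0.1705, 0.104) [245.6 207.5] [176.9 315.7]
(0.5257, -0.1705, 0.086) [249.5 208.1] [177.9 315.1]
```

View pics/c3.png

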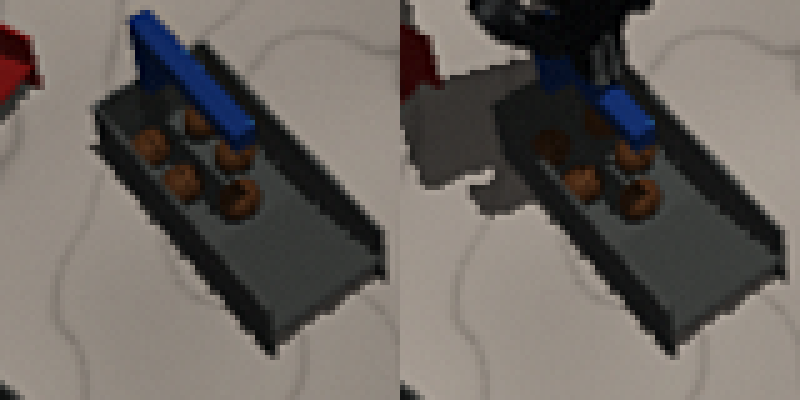

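The pads closed to 0 without touching anything, and the scoop has not moved: its nose corners are still at (290, 215) and (275, 237). The finger vanishes at the bar's top surface, row 236. I'll lift a little and compare the real fingertip pixel with the reported TCP.

{"method": "send_rows", "body": {"steps": [{"slide": [0,0,-0.8],"turn": [0,0,0],"gripper": 0},{"slide": [0,0,-0.8],"turn": [0,0,0],"gripper": 0},{"slide": [0,0,-0.4],"turn": [0,0,0],"gripper": 0},{"slide": [0,0,0],"turn": [0,0,0],"gripper": 0}]}}

```text
time: 6.35
tool_pos: [0.4872, -0.1636, 0.1279]
orientation: [0.079, 0.997, -0.001, 0.002]
force: [0.2, -0.0, -0.0]
grip_width: 0.0004
grasp_force: 0.0
```

Run:
```python
exec(open('c.py').read())
p=s['tool_pos']
a=snap('scene','s3.png')
for dz in(0,.0187,.028,.073): print(dz,np.round(proj('scene',p+[0,0,dz]),1))
big=cv2.resize(a[200:260,160:240],(800,600),interpolation=0)[:,:,::-1].copy()
for dz,c in((0,(0,255,0)),(.028,(255,255,0)),(.073,(255,0,255))):
    q=proj('scene',p+[0,0,dz]); cv2.circle(big,(int((q[1]-160)*10+5),int((q[0]-200)*10+5)),4,c,-1)
cv2.imwrite('pics/c4.png',big)
```

```text
6.35 [-0.4926  0.1415  1.7637 -0.      1.2323 -1.9057] [ 0.4872 -0.1636  0.1279] [ 0.2294 -0.008  -0.0356] 0.00037289963129329763 0.0
0 [231.1 199.1]
0.0187 [226.7 198.3]
0.028 [224.4 198. ]
0.073 [213.2 196.1]
```

View pics/c4.png

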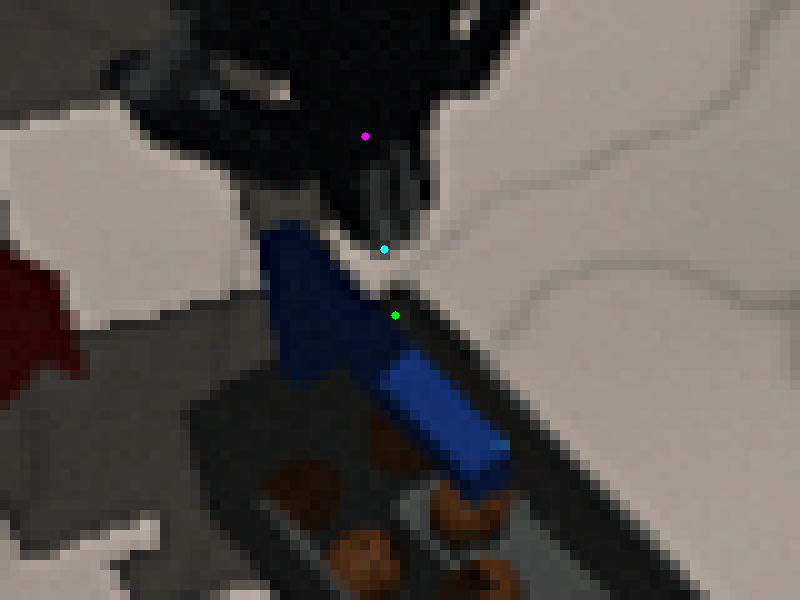

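The picture shows the real fingertip at about (225, 199), where the reported TCP projects to (231, 199). The true tip is therefore about 25 to 30 mm above the reported value, which explains why the fingers closed just over the bar. I'll open, go about 28 mm deeper and watch the force.

{"method": "send_rows", "body": {"steps": [{"slide": [0,0,0],"turn": [0,0,0],"gripper": 0.85},{"slide": [0,0,0],"turn": [0,0,0],"gripper": 0.85},{"slide": [0,0,0],"turn": [0,0,0],"gripper": 0.85},{"slide": [0,0,0.4],"turn": [0,0,0],"gripper": 0.85},{"slide": [0,0,0.6],"turn": [0,0,0],"gripper": 0.85}]}}

```text
time: 6.9
tool_pos: [0.4864, -0.1633, 0.101]
orientation: [0.079, 0.997, -0.0, 0.001]
force: [-0.7, 0.3, 1.2]
grip_width: 0.0721
grasp_force: 0.0
```

{"method": "send_rows", "body": {"steps": [{"slide": [0,0,0.6],"turn": [0,0,0],"gripper": 0.85},{"slide": [0,0,0.6],"turn": [0,0,0],"gripper": 0.85},{"slide": [0,0,0.5],"turn": [0,0,0],"gripper": 0.85}]}}

```text
time: 7.2
tool_pos: [0.4849, -0.1624, 0.0568]
orientation: [0.079, 0.997, 0.0, -0.001]
force: [0.1, 0.1, 0.1]
grip_width: 0.0723
grasp_force: 0.0
```

{"method": "send_rows", "body": {"steps": [{"slide": [0,0,0.4],"turn": [0,0,0],"gripper": 0.85},{"slide": [0,0,0],"turn": [0,0,0],"gripper": 0.4},{"slide": [0,0,0],"turn": [0,0,0],"gripper": 0.2},{"slide": [0,0,0],"turn": [0,0,0],"gripper": 0},{"slide": [0,0,0],"turn": [0,0,0],"gripper": 0}]}}

```text
time: 7.7
tool_pos: [0.4865, -0.1634, 0.0497]
orientation: [0.079, 0.997, -0.0, 0.001]
force: [-4.5, 1.4, 12.6]
grip_width: 0.015
grasp_force: 52.5
```

{"method": "send_rows", "body": {"steps": [{"slide": [0,0,0],"turn": [0,0,0],"gripper": 0},{"slide": [0,0,0],"turn": [0,0,0],"gripper": 0}]}}

```text
time: 7.9
tool_pos: [0.4868, -0.1636, 0.0497]
orientation: [0.079, 0.997, -0.001, 0.001]
force: [-1.3, -0.5, 4.4]
grip_width: 0.0146
grasp_force: 61.0
```

```bash
python3 c.py
```

```text
7.9 [-0.4927  0.2479  1.8218 -0.0003  1.0693 -1.9058] [ 0.4868 -0.1636  0.0497] [-1.3173 -0.4751  4.4103] 0.01459194097191772 60.99027872085571
```

The bar is gripped at 14.6 mm opening and 61 N. Now lifting straight up.

{"method": "send_rows", "body": {"steps": [{"slide": [0,0,-0.2],"turn": [0,0,0],"gripper": 0},{"slide": [0,0,-0.4],"turn": [0,0,0],"gripper": 0},{"slide": [0,0,-0.6],"turn": [0,0,0],"gripper": 0},{"slide": [0,0,-0.8],"turn": [0,0,0],"gripper": 0},{"slide": [0,0,-1],"turn": [0,0,0],"gripper": 0}]}}

```text
time: 8.4
tool_pos: [0.4843, -0.1621, 0.1234]
orientation: [0.079, 0.997, 0.001, -0.002]
force: [1.2, 0.2, -1.8]
grip_width: 0.0146
grasp_force: 60.2
```

{"method": "send_rows", "body": {"steps": [{"slide": [0,0,-1],"turn": [0,0,0],"gripper": 0},{"slide": [0,0,-1],"turn": [0,0,0],"gripper": 0},{"slide": [0,0,-1],"turn": [0,0,0],"gripper": 0},{"slide": [0,0,-1],"turn": [0,0,0],"gripper": 0},{"slide": [0,0,-1],"turn": [0,0,0],"gripper": 0}]}}

```text
time: 8.9
tool_pos: [0.4851, -0.1624, 0.2496]
orientation: [0.079, 0.997, 0.0, -0.0]
force: [0.9, 0.4, -2.0]
grip_width: 0.0145
grasp_force: 60.2
```

{"method": "send_rows", "body": {"steps": [{"slide": [0,0,-1],"turn": [0,0,0],"gripper": 0},{"slide": [0,0,-0.8],"turn": [0,0,0],"gripper": 0},{"slide": [0,0,-0.5],"turn": [0,0,0],"gripper": 0},{"slide": [0,0,-0.2],"turn": [0,0,0],"gripper": 0},{"slide": [0,0,0],"turn": [0,0,0],"gripper": 0}]}}

```text
time: 9.4
tool_pos: [0.4857, -0.1628, 0.3113]
orientation: [0.079, 0.997, -0.0, 0.0]
force: [0.2, -0.0, -2.7]
grip_width: 0.0147
grasp_force: 60.2
```

Run:
```python
exec(open('c.py').read())
p=s['tool_pos'];Rm=R.from_quat(s['orientation']);print(Rm.as_matrix())
nose=p+Rm.apply([-.110,0,.0257]);print('pred nose',nose)
for n in('scene','top'):
    for q in('scoop_nose','scoop_grip','walnut0'):
        for d in r.pinpoint(q,n)[:6]: print(n,q,round(d['p'],2),np.round(d['position'],1))
    print(n,np.round(proj(n,nose),1))
print(delta([.491,.157,.311],Rt(15)))
```

```text
9.4 [-0.4925  0.0042  1.5265  0.0001  1.6106 -1.9057] [ 0.4857 -0.1628  0.3113] [ 0.2374 -0.0108 -2.6824] 0.014705000756802374 60.16086459159851
[[-0.9876  0.1569  0.0003]
 [ 0.1569  0.9876 -0.0001]
 [-0.0003 -0.     -1.    ]]
pred nose [ 0.5944 -0.1801  0.2856]
scene scoop_nose 0.83 [278.4 224.4]
scene scoop_nose 0.78 [241.4 156.8]
scene scoop_grip 0.96 [215.1 123.5]
scene scoop_grip 0.69 [241.3 201.4]
scene scoop_grip 0.6 [362.8 222.1]
scene walnut0 0.55 [242.  203.1]
scene walnut0 0.55 [257.6 191.9]
scene walnut0 0.46 [251.6 189.6]
scene walnut0 0.45 [262.  205.9]
scene walnut0 0.41 [248.8 207.3]
scene walnut0 0.4 [365.6 222.2]
scene [215.9 217.6]
top scoop_nose 0.66 [225.3 325.7]
top scoop_nose 0.53 [164.5 316.7]
top scoop_grip 0.85 [253.6 340.4]
top scoop_grip 0.42 [185.3 316.2]
top walnut0 0.33 [187.6 314.3]
top [146.3 324.9]
(array([ 1.7801, 12.6631, -0.0296]), array([ 0.0165, -0.0286, -6.0084]))
```

The networks used the old pictures, so I need a fresh read first. The 2.7 N load is consistent with a full scoop.

```bash
cat > n.py <<'E'
exec(open('c.py').read())
import sys
p=s['tool_pos'];Rm=R.from_quat(s['orientation']);tag=sys.argv[1]
nose=p+Rm.apply([-.110,0,.0257])
P=dict(scoop_nose=nose,scoop=p+Rm.apply([-.020,0,.0497]),walnut0=p+Rm.apply([0.02,0,.035]))
for n in('scene','top'):
    snap(n,tag+n+'.png')
    for q in P:
        print(n,q,'pred',np.round(proj(n,P[q]),1),[(round(d['p'],2),np.round(d['position'],1)) for d in r.pinpoint(q,n)[:6]])
print('nose',nose)
E
python3 n.py n1
```

```text
9.7 [-0.4926  0.0055  1.5279 -0.      1.6105 -1.9057] [ 0.4852 -0.1626  0.3099] [-0.1016 -0.3469 -2.7847] 0.014568658659482953 60.175015926361084
scene scoop_nose pred [216.2 217.6] [(0.89, array([217.1, 216.4])), (0.79, array([241.8, 156.6]))]
scene scoop pred [201.  197.5] [(0.77, array([199.5, 196.7])), (0.74, array([234.3, 139.3])), (0.28, array([363.6, 223. ]))]
scene walnut0 pred [187.8 188.3] [(0.62, array([183.2, 193.2])), (0.55, array([192.5, 181.6])), (0.53, array([186.7, 178.3])), (0.51, array([195.6, 200.5])), (0.38, array([188.3, 197.4]))]
top scoop_nose pred [146.6 324.8] [(0.88, array([146. , 323.5])), (0.7, array([224.1, 325.4]))]
top scoop pred [173.3 320.6] [(0.56, array([174.9, 323.1])), (0.55, array([245.1, 334.8]))]
top walnut0 pred [183.7 319.7] [(0.61, array([179.8, 313.1])), (0.44, array([188.8, 313.4]))]
nose [ 0.5938 -0.1799  0.284 ]
```

The nose prediction agrees with both cameras to within 1.5 px, and all five walnuts are still in the scoop. Next is transport to the hopper.

{"method": "send_rows", "body": {"steps": [{"slide": [0,0.2,0],"turn": [0,0,-0.15],"gripper": 0},{"slide": [0,0.4,0],"turn": [0,0,-0.3],"gripper": 0},{"slide": [0,0.6,0],"turn": [0,0,-0.4],"gripper": 0},{"slide": [0,0.8,0],"turn": [0,0,-0.4],"gripper": 0},{"slide": [0,0.9,0],"turn": [0,0,-0.4],"gripper": 0}]}}

```text
time: 10.6
tool_pos: [0.4935, -0.0892, 0.3112]
orientation: [0.02, 1.0, 0.0, 0.0]
force: [0.3, 0.2, -2.6]
grip_width: 0.0148
grasp_force: 60.2
```

{"method": "send_rows", "body": {"steps": [{"slide": [0,0.9,0],"turn": [0,0,-0.4],"gripper": 0},{"slide": [0,0.9,0],"turn": [0,0,-0.4],"gripper": 0},{"slide": [0,0.9,0],"turn": [0,0,-0.4],"gripper": 0},{"slide": [0,0.9,0],"turn": [0,0,-0.4],"gripper": 0},{"slide": [0,0.9,0],"turn": [0,0,-0.4],"gripper": 0}]}}

```text
time: 11.1
tool_pos: [0.4916, 0.0239, 0.3113]
orientation: [-0.05, 0.999, 0.0, 0.0]
force: [0.5, 0.4, -2.4]
grip_width: 0.0145
grasp_force: 60.2
```

{"method": "send_rows", "body": {"steps": [{"slide": [0,0.9,0],"turn": [0,0,-0.4],"gripper": 0},{"slide": [0,0.9,0],"turn": [0,0,-0.4],"gripper": 0},{"slide": [0,0.9,0],"turn": [0,0,-0.4],"gripper": 0},{"slide": [0,0.9,0],"turn": [0,0,-0.4],"gripper": 0},{"slide": [0,0.7,0],"turn": [0,0,-0.4],"gripper": 0}]}}

```text
time: 11.6
tool_pos: [0.475, 0.1304, 0.3113]
orientation: [-0.12, 0.993, 0.0, 0.0]
force: [-0.4, -0.9, -2.9]
grip_width: 0.0143
grasp_force: 60.2
```

{"method": "send_rows", "body": {"steps": [{"slide": [0,0.5,0],"turn": [0,0,-0.25],"gripper": 0},{"slide": [0,0.3,0],"turn": [0,0,-0.1],"gripper": 0},{"slide": [0,0.1,0],"turn": [0,0,0],"gripper": 0},{"slide": [0,0,0],"turn": [0,0,0],"gripper": 0}]}}

```text
time: 12.0
tool_pos: [0.4703, 0.1496, 0.3111]
orientation: [-0.13, 0.991, -0.0, 0.0]
force: [-0.6, 0.4, -2.9]
grip_width: 0.0143
grasp_force: 60.2
```

```bash
python3 n.py n2
cat > plan.py <<'E'
from h import *
# tool pose so that the nose sits at N with heading az, tilt th (TCP reported frame)
def pose(N,az,th):
    Rg=Rt(az,th); return np.array(N)-Rg.apply([-.110,0,.0257]),Rg
def nosept(off,z,az=15,ax=(.626,.193)):
    a=np.radians(az); return [ax[0]-off*np.cos(a),ax[1]-off*np.sin(a),z]
E
python3 - <<'E'
from plan import *
cur=None
for off,z,th in[(.03,.285,0),(.03,.285,8),(.03,.255,16),(.03,.235,24),(.03,.228,32),(.03,.225,40),(.03,.225,48),(.03,.225,56)]:
    p,Rg=pose(nosept(off,z),15,th)
    d=delta(p,Rg) if cur is None else delta(p,Rg,*cur); print(th,p,d[0],d[1]); cur=(p,Rg)
E
```

```text
12.0 [ 0.1327 -0.0374  1.5678 -0.0003  1.6112 -1.6995] [0.4703 0.1496 0.3111] [-0.6231  0.3786 -2.8694] 0.014285658112360005 60.169841051101685
scene scoop_nose pred [142.7 306.5] [(0.87, array([144.6, 305.9])), (0.55, array([240.1, 155.9]))]
scene scoop pred [140.6 277.1] [(0.74, array([139.1, 278.7])), (0.62, array([235.9, 134.5]))]
scene walnut0 pred [132.7 265. ] [(0.47, array([132.4, 271.1])), (0.37, array([130.3, 263.4]))]
top scoop_nose pred [151.9 220.8] [(0.83, array([222.7, 326.5])), (0.32, array([196.8, 227.3]))]
top scoop pred [178.  227.9] [(0.97, array([245.2, 334.6]))]
top walnut0 pred [188.3 230.4] [(0.47, array([192.8, 237.5])), (0.44, array([198.2, 225.6])), (0.41, array([184.6, 223.3])), (0.39, array([185.7, 237.7])), (0.18, array([187.5, 363.3]))]
nose [0.5766 0.1781 0.2854]
0 [0.4908 0.1568 0.3107] [-0.8608  0.0821  0.0173] [-0.0007 -0.0001 -0.0191]
8 [0.4953 0.158  0.3258] [-0.1859 -0.     -0.6024] [ 0.  2. -0.]
16 [0.5017 0.1597 0.31  ] [-0.3529  0.      0.586 ] [-0.  2.  0.]
24 [0.5101 0.1619 0.3032] [-0.4064 -0.      0.1667] [ 0.  2. -0.]
32 [0.5201 0.1646 0.3081] [-0.2998 -0.     -0.3466] [-0.  2.  0.]
40 [0.5316 0.1677 0.3154] [-0.2495  0.     -0.5006] [ 0.  2. -0.]
48 [0.5444 0.1711 0.3239] [-0.1859 -0.     -0.6024] [0. 2. 0.]
56 [0.5582 0.1748 0.3306] [-0.1859  0.     -0.6024] [0. 2. 0.]
```

{"method": "send_rows", "body": {"steps": [{"slide": [-0.4,0.08,0],"turn": [0,0,0],"gripper": 0},{"slide": [-0.46,0,0],"turn": [0,0,0],"gripper": 0},{"slide": [-0.05,0,-0.15],"turn": [0,0.5,0],"gripper": 0},{"slide": [-0.07,0,-0.22],"turn": [0,0.75,0],"gripper": 0},{"slide": [-0.07,0,-0.22],"turn": [0,0.75,0],"gripper": 0}]}}

```text
time: 12.9
tool_pos: [0.4969, 0.1588, 0.3258]
orientation: [-0.13, 0.989, -0.009, -0.07]
force: [0.1, -0.0, -2.2]
grip_width: 0.0143
grasp_force: 60.2
```

{"method": "send_rows", "body": {"steps": [{"slide": [-0.1,0,0.1],"turn": [0,0.7,0],"gripper": 0},{"slide": [-0.1,0,0.2],"turn": [0,0.7,0],"gripper": 0},{"slide": [-0.1,0,0.3],"turn": [0,0.6,0],"gripper": 0},{"slide": [0,0,0],"turn": [0,0,0],"gripper": 0}]}}

```text
time: 13.3
tool_pos: [0.5011, 0.1599, 0.3067]
orientation: [-0.129, 0.982, -0.018, -0.14]
force: [-0.3, 0.1, -3.6]
grip_width: 0.0144
grasp_force: 60.1
```

```bash
python3 n.py n3
python3 - <<'E'
from plan import *
from scipy.optimize import least_squares
s=r.get_state();tp=s['tool_pos'];q=s['q']
D=[([1.06,.207,1.542,0,1.393],[.203,.538,.195]),([-.4882,.0704,1.696,0,1.3754],[.4853,-.1601,.1948]),([-.4926,.2081,1.8057,0,1.1274],[.4859,-.163,.0763]),([-.4927,.2479,1.8218,0,1.0693],[.4868,-.1636,.0497]),([-.4925,.0042,1.5265,0,1.6106],[.4857,-.1628,.3113]),([.1327,-.0374,1.5678,0,1.6112],[.4703,.1496,.3111]),(q[:5],tp)]
def fk(x,q):
    a,b,o,e,k,L=x; f=q[1]+q[2]+o; w=f-o+q[4]
    return e+a*np.sin(q[1])+b*np.sin(f)+L*np.sin(w), k+a*np.cos(q[1])+b*np.cos(f)+L*np.cos(w)
def res(x):
    o=[]
    for q_,p in D:
        rr=np.sqrt(np.hypot(*p[:2])**2-.0861**2); u=fk(x,q_); o+=[u[0]-rr,u[1]-p[2]]
    return o
x=least_squares(res,[.45,.45,0,0,.3,.25]).x; print('fit',x,np.abs(res(x)).max())
for off,z,th in[(.03,.228,32),(.03,.225,48),(.03,.225,56)]:
    p,Rg=pose(nosept(off,z),15,th); rr=np.sqrt(np.hypot(*p[:2])**2-.0861**2); w=np.pi+np.radians(th)
    so=least_squares(lambda v:np.array(fk(x,[0,v[0],v[1],0,w-v[0]-v[1]]))-[rr,p[2]],[q[1],q[2]]).x
    print(th,so,w-so.sum())
p,Rg=pose(nosept(.03,.25),15,16);print('resid16',delta(p,Rg))
E
```

```text
13.3 [ 0.1626  0.2575  1.2804 -0.0286  1.8852 -1.6746] [0.5011 0.1599 0.3067] [-0.3102  0.0977 -3.5588] 0.014400407131894683 60.14305830001831
scene scoop_nose pred [154.1 312.3] [(0.81, array([152.6, 311.4])), (0.76, array([241. , 159.5]))]
scene scoop pred [144.2 282.7] [(0.94, array([234.8, 137.7])), (0.73, array([143.2, 284. ]))]
scene walnut0 pred [133.9 272.5] [(0.59, array([148.3, 291.8])), (0.58, array([137.5, 292.6])), (0.55, array([151. , 299.7])), (0.4, array([142.8, 300.6])), (0.4, array([320.3, 153. ]))]
top scoop_nose pred [149.1 219.7] [(0.81, array([223.8, 328.9]))]
top scoop pred [173.9 226.2] [(0.86, array([243.4, 334.3])), (0.54, array([175.3, 230.8]))]
top walnut0 pred [181.8 228.1] []
nose [0.5962 0.1853 0.2513]
fit [0.4552 0.5083 0.1861 0.0001 0.2881 0.358 ] 0.000514528001854031
32 [0.5173 1.0096] 2.173159576699546
48 [0.7911 0.6815] 2.5067270327509976
56 [0.94   0.4955] 2.683475966464467
resid16 (array([-0.1221, -0.0142,  0.1914]), array([-0.0003,  0.0269, -0.008 ]))
```

The tilt geometry matches the cameras, and joint 5 limits the tilt to about 52°. I'll work out the remaining pouring steps from here.

Run:
```python
from plan import *
cur=None
for off,z,th in[(.03,.234,22),(.03,.228,28),(.03,.224,34),(.03,.222,40),(.03,.22,46),(.03,.218,51)]:
    p,Rg=pose(nosept(off,z),15,th)
    d=delta(p,Rg) if cur is None else delta(p,Rg,*cur); print(th,d[0],d[1]); cur=(p,Rg)
```

```text
22 [-0.4297 -0.014   0.3529] [ 0.0001  1.5269 -0.008 ]
28 [-0.2215 -0.     -0.2318] [0.  1.5 0. ]
34 [-0.2067  0.     -0.313 ] [-0.   1.5  0. ]
40 [-0.1763  0.     -0.388 ] [0.  1.5 0. ]
46 [-0.183 -0.    -0.393] [0.  1.5 0. ]
51 [-0.1639  0.     -0.324 ] [0.   1.25 0.  ]
```

{"method": "send_rows", "body": {"steps": [{"slide": [-0.14,0,0.12],"turn": [0,0.5,0],"gripper": 0},{"slide": [-0.14,0,0.12],"turn": [0,0.5,0],"gripper": 0},{"slide": [-0.15,0,0.11],"turn": [0,0.5,0],"gripper": 0},{"slide": [-0.07,0,-0.08],"turn": [0,0.5,0],"gripper": 0},{"slide": [-0.07,0,-0.08],"turn": [0,0.5,0],"gripper": 0}]}}

```text
time: 14.2
tool_pos: [0.5121, 0.1628, 0.3007]
orientation: [-0.127, 0.966, -0.029, -0.223]
force: [-0.5, 0.3, -2.3]
grip_width: 0.0146
grasp_force: 60.2
```

{"method": "send_rows", "body": {"steps": [{"slide": [-0.07,0,-0.07],"turn": [0,0.5,0],"gripper": 0},{"slide": [0,0,0],"turn": [0,0,0],"gripper": 0},{"slide": [0,0,0],"turn": [0,0,0],"gripper": 0},{"slide": [-0.07,0,-0.1],"turn": [0,0.5,0],"gripper": 0},{"slide": [-0.07,0,-0.1],"turn": [0,0.5,0],"gripper": 0}]}}

```text
time: 14.7
tool_pos: [0.5193, 0.1648, 0.3051]
orientation: [-0.125, 0.953, -0.036, -0.272]
force: [1.1, -0.9, -2.9]
grip_width: 0.0143
grasp_force: 60.3
```

{"method": "send_rows", "body": {"steps": [{"slide": [-0.07,0,-0.11],"turn": [0,0.5,0],"gripper": 0},{"slide": [0,0,0],"turn": [0,0,0],"gripper": 0},{"slide": [-0.06,0,-0.13],"turn": [0,0.5,0],"gripper": 0},{"slide": [-0.06,0,-0.13],"turn": [0,0.5,0],"gripper": 0},{"slide": [-0.06,0,-0.13],"turn": [0,0.5,0],"gripper": 0}]}}

```text
time: 15.2
tool_pos: [0.5313, 0.168, 0.3115]
orientation: [-0.122, 0.932, -0.045, -0.338]
force: [-0.1, 0.9, -1.1]
grip_width: 0.0148
grasp_force: 60.3
```

{"method": "send_rows", "body": {"steps": [{"slide": [-0.06,0,-0.13],"turn": [0,0.5,0],"gripper": 0},{"slide": [-0.06,0,-0.13],"turn": [0,0.5,0],"gripper": 0},{"slide": [-0.06,0,-0.13],"turn": [0,0.5,0],"gripper": 0},{"slide": [0,0,0],"turn": [0,0,0],"gripper": 0},{"slide": [0,0,0],"turn": [0,0,0],"gripper": 0}]}}

```text
time: 15.7
tool_pos: [0.5408, 0.1705, 0.3148]
orientation: [-0.12, 0.913, -0.051, -0.387]
force: [-0.4, 0.7, -2.1]
grip_width: 0.0146
grasp_force: 60.3
```

```bash
python3 n.py n4
python3 - <<'E'
import cv2,numpy as np
a=cv2.imread('pics/n4scene.png')[80:230,240:390];b=cv2.imread('pics/n4top.png')[95:245,150:300]
cv2.imwrite('pics/c5.png',cv2.resize(np.hstack([a,b]),(800,400),interpolation=2))
E
```

```text
15.7 [ 0.1865  0.7499  0.7445 -0.0839  2.4454 -1.6872] [0.5408 0.1705 0.3148] [-0.3659  0.7269 -2.1302] 0.014606849594662862 60.28284788131714
scene scoop_nose pred [163.2 311.2] [(0.62, array([240.2, 155.8])), (0.62, array([319.7, 156. ])), (0.6, array([162.5, 312.5])), (0.44, array([182. , 329.4]))]
scene scoop pred [142.1 287.3] [(0.82, array([139.4, 287.2])), (0.75, array([234.9, 138.4]))]
scene walnut0 pred [129.3 282.7] [(0.56, array([183.6, 317.7])), (0.42, array([180.8, 328.3]))]
top scoop_nose pred [151.5 220.6] [(0.9, array([223.7, 326.9])), (0.71, array([125. , 286.3])), (0.56, array([153.6, 219.4]))]
top scoop pred [169.3 224.9] [(0.69, array([245.9, 335.6])), (0.63, array([171.7, 224.6]))]
top walnut0 pred [171.5 225.2] []
nose [0.5969 0.1855 0.2179]
```

View pics/c5.png

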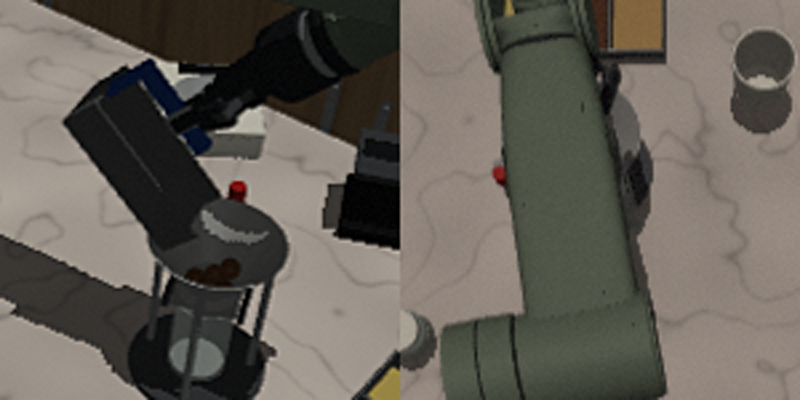

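The walnuts lie at the bottom of the funnel, at crop (275, 215), and none shows outside it. I'll tilt a little further to clear the scoop completely.

{"method": "send_rows", "body": {"steps": [{"slide": [-0.05,0,-0.1],"turn": [0,0.5,0],"gripper": 0},{"slide": [-0.05,0,-0.1],"turn": [0,0.5,0],"gripper": 0},{"slide": [-0.05,0,-0.1],"turn": [0,0.3,0],"gripper": 0},{"slide": [0,0,0],"turn": [0,0,0],"gripper": 0},{"slide": [0,0,0],"turn": [0,0,0],"gripper": 0}]}}

```text
time: 16.6
tool_pos: [0.5488, 0.1726, 0.3165]
orientation: [-0.117, 0.894, -0.056, -0.428]
force: [-0.2, -0.5, -1.3]
grip_width: 0.0146
grasp_force: 60.3
```

{"method": "send_rows", "body": {"steps": [{"slide": [0,0,0],"turn": [0,0,0],"gripper": 0},{"slide": [0,0,0],"turn": [0,0,0],"gripper": 0}]}}

```text
time: 16.8
tool_pos: [0.5486, 0.1726, 0.3175]
orientation: [-0.117, 0.894, -0.056, -0.428]
force: [-0.2, 0.3, -1.9]
grip_width: 0.0147
grasp_force: 60.3
```

Run:
```python
exec(open('c.py').read())
from plan import *
cur=None
for off,z,th in[(.035,.24,35),(.04,.26,17),(.045,.30,0)]:
    p,Rg=pose(nosept(off,z),15,th)
    d=delta(p,Rg) if cur is None else delta(p,Rg,*cur); print(th,d[0],d[1]); cur=(p,Rg)
p,Rg=[.4868,-.1636,.31],Rt(-9)
print(delta(p,Rg,*cur),R.from_quat(s['orientation']).as_matrix()[:,0])
```

```text
16.8 [ 0.1891  0.8401  0.6387 -0.1011  2.5517 -1.7002] [0.5486 0.1726 0.3175] [-0.1958  0.2779 -1.9436] 0.01469761575904216 60.33507585525513
35 [ 0.9698 -0.0148  0.778 ] [ 0.0043 -4.0331 -0.0062]
17 [ 0.725  -0.      0.8694] [ 0.  -4.5 -0. ]
0 [ 0.7674  0.     -0.1403] [ 0.   -4.25  0.  ]
(array([  2.8701, -12.3369,   0.628 ]), array([0., 0., 6.])) [-0.6062 -0.162   0.7786]
```

{"method": "send_rows", "body": {"steps": [{"slide": [0.19,0,0.1],"turn": [0,-0.8,0],"gripper": 0},{"slide": [0.19,0,0.13],"turn": [0,-0.8,0],"gripper": 0},{"slide": [0.19,0,0.15],"turn": [0,-0.8,0],"gripper": 0},{"slide": [0.2,0,0.2],"turn": [0,-0.8,0],"gripper": 0},{"slide": [0.2,0,0.2],"turn": [0,-0.8,0],"gripper": 0}]}}

```text
time: 17.3
tool_pos: [0.5188, 0.1646, 0.3206]
orientation: [-0.124, 0.946, -0.039, -0.298]
force: [-0.7, -0.2, -1.2]
grip_width: 0.0146
grasp_force: 60.3
```

{"method": "send_rows", "body": {"steps": [{"slide": [0.14,0,0.17],"turn": [0,-0.9,0],"gripper": 0},{"slide": [0.14,0,0.17],"turn": [0,-0.9,0],"gripper": 0},{"slide": [0.14,0,0.17],"turn": [0,-0.9,0],"gripper": 0},{"slide": [0.15,0,0.17],"turn": [0,-0.9,0],"gripper": 0},{"slide": [0.15,0,0.17],"turn": [0,-0.9,0],"gripper": 0}]}}

```text
time: 17.8
tool_pos: [0.4936, 0.1579, 0.3103]
orientation: [-0.129, 0.981, -0.019, -0.147]
force: [0.2, -0.7, -1.2]
grip_width: 0.0147
grasp_force: 60.3
```

{"method": "send_rows", "body": {"steps": [{"slide": [0.15,0,-0.03],"turn": [0,-0.85,0],"gripper": 0},{"slide": [0.15,0,-0.03],"turn": [0,-0.85,0],"gripper": 0},{"slide": [0.15,0,-0.03],"turn": [0,-0.85,0],"gripper": 0},{"slide": [0.15,0,-0.03],"turn": [0,-0.85,0],"gripper": 0},{"slide": [0.15,0,-0.03],"turn": [0,-0.85,0],"gripper": 0}]}}

```text
time: 18.3
tool_pos: [0.4761, 0.1533, 0.3173]
orientation: [-0.13, 0.991, -0.0, -0.001]
force: [-1.4, 0.2, -1.6]
grip_width: 0.0144
grasp_force: 60.2
```

{"method": "send_rows", "body": {"steps": [{"slide": [0.3,-0.4,0],"turn": [0,0,0.3],"gripper": 0},{"slide": [0.2,-0.8,0],"turn": [0,0,0.4],"gripper": 0},{"slide": [0,-1,0],"turn": [0,0,0.45],"gripper": 0},{"slide": [0,-1,0],"turn": [0,0,0.45],"gripper": 0},{"slide": [0,-1,0],"turn": [0,0,0.45],"gripper": 0}]}}

```text
time: 18.8
tool_pos: [0.4853, 0.0459, 0.3167]
orientation: [-0.058, 0.998, -0.001, -0.003]
force: [-1.0, 0.2, -2.3]
grip_width: 0.0144
grasp_force: 60.3
```

{"method": "send_rows", "body": {"steps": [{"slide": [0,-1,0],"turn": [0,0,0.45],"gripper": 0},{"slide": [0,-1,0],"turn": [0,0,0.45],"gripper": 0},{"slide": [0,-1,0],"turn": [0,0,0.45],"gripper": 0},{"slide": [0,-1,0],"turn": [0,0,0.45],"gripper": 0},{"slide": [0,-1,0],"turn": [0,0,0.45],"gripper": 0}]}}

```text
time: 19.3
tool_pos: [0.492, -0.0788, 0.3166]
orientation: [0.021, 1.0, -0.0, -0.003]
force: [0.6, -0.8, -1.5]
grip_width: 0.0143
grasp_force: 60.3
```

{"method": "send_rows", "body": {"steps": [{"slide": [0,-1,0],"turn": [0,0,0.45],"gripper": 0},{"slide": [0,-1,0],"turn": [0,0,0.45],"gripper": 0},{"slide": [0,-0.8,0],"turn": [0,0,0.4],"gripper": 0},{"slide": [0,-0.3,0],"turn": [0,0,0.4],"gripper": 0},{"slide": [0,0,0],"turn": [0,0,0],"gripper": 0}]}}

```text
time: 19.8
tool_pos: [0.4864, -0.1554, 0.3166]
orientation: [0.08, 0.997, -0.0, -0.002]
force: [1.0, 0.3, -1.3]
grip_width: 0.0145
grasp_force: 60.2
```

```bash
python3 n.py n5
python3 - <<'E'
from h import *
print(delta([.4868,-.1636,.0517],Rt(-9)))
print([(round(d['p'],2),np.round(d['position'],1)) for d in r.pinpoint('walnut0','top')[:8]])
a=cv2.imread('pics/n5scene.png');b=cv2.imread('pics/n5top.png')
c1=cv2.resize(a[130:250,260:380],(400,400),interpolation=2);c2=cv2.resize(b[100:220,160:280],(400,400),interpolation=2);cv2.imwrite('pics/c6.png',np.hstack([c1,c2]))
E
```

```text
19.8 [-0.4771  0.0026  1.5176 -0.0024  1.6254 -1.8876] [ 0.4864 -0.1554  0.3166] [ 0.9704  0.2905 -1.2846] 0.014487032094851781 60.24553656578064
scene scoop_nose pred [212.9 219.9] [(0.94, array([241.5, 155.8])), (0.57, array([216. , 221.4]))]
scene scoop pred [197.8 199.7] [(0.94, array([235.2, 139.5])), (0.55, array([197.6, 197.5]))]
scene walnut0 pred [184.6 190.5] [(0.62, array([182.7, 319.2])), (0.61, array([145. , 302.2])), (0.48, array([182.9, 329.2])), (0.47, array([183.2, 314.1]))]
top scoop_nose pred [145.8 323. ] [(0.97, array([223. , 324.9])), (0.72, array([146.2, 321. ]))]
top scoop pred [172.6 318.7] [(0.64, array([173.7, 318.9])), (0.56, array([245.9, 331.6]))]
top walnut0 pred [183.  317.9] [(0.75, array([181.7, 361.5])), (0.57, array([151. , 214.7])), (0.56, array([144.5, 221.1])), (0.54, array([147.1, 213.9])), (0.51, array([151.9, 222.3])), (0.49, array([150.4, 223.2]))]
nose [ 0.5949 -0.1729  0.2904]
(array([-0.0834, -0.3768, 10.6067]), array([-0.02  , -0.0448,  0.01  ]))
[(0.75, array([181.7, 361.5])), (0.57, array([151. , 214.7])), (0.56, array([144.5, 221.1])), (0.54, array([147.1, 213.9])), (0.51, array([151.9, 222.3])), (0.49, array([150.4, 223.2])), (0.43, array([222.8, 153.5]))]
```

View pics/c6.png

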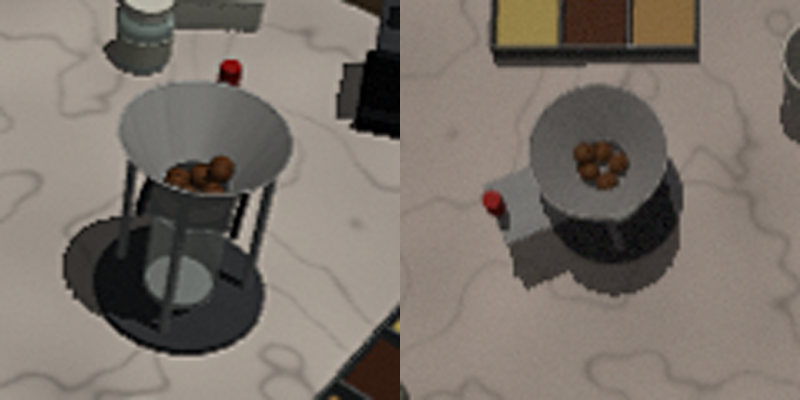

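The right-hand view shows all five walnuts sitting in the funnel around (150, 219), with none spilled. Now I'll set the scoop down in its old place.

{"method": "send_rows", "body": {"steps": [{"slide": [-0.08,-0.38,0.4],"turn": [0,0,0],"gripper": 0},{"slide": [0,0,0.8],"turn": [0,0,0],"gripper": 0},{"slide": [0,0,1],"turn": [0,0,0],"gripper": 0},{"slide": [0,0,1],"turn": [0,0,0],"gripper": 0},{"slide": [0,0,1],"turn": [0,0,0],"gripper": 0}]}}

```text
time: 20.75
tool_pos: [0.4868, -0.1647, 0.21]
orientation: [0.079, 0.997, -0.001, -0.002]
force: [0.4, -0.2, -2.6]
grip_width: 0.0147
grasp_force: 60.3
```

{"method": "send_rows", "body": {"steps": [{"slide": [0,0,1],"turn": [0,0,0],"gripper": 0},{"slide": [0,0,1],"turn": [0,0,0],"gripper": 0},{"slide": [0,0,1],"turn": [0,0,0],"gripper": 0},{"slide": [0,0,1],"turn": [0,0,0],"gripper": 0},{"slide": [0,0,0.8],"turn": [0,0,0],"gripper": 0}]}}

```text
time: 21.25
tool_pos: [0.4856, -0.1643, 0.0894]
orientation: [0.079, 0.997, -0.0, -0.003]
force: [0.1, 0.2, -2.2]
grip_width: 0.0148
grasp_force: 60.2
```

{"method": "send_rows", "body": {"steps": [{"slide": [0,0,0.6],"turn": [0,0,0],"gripper": 0},{"slide": [0,0,0.4],"turn": [0,0,0],"gripper": 0},{"slide": [0,0,0.2],"turn": [0,0,0],"gripper": 0},{"slide": [0,0,0.15],"turn": [0,0,0],"gripper": 0},{"slide": [0,0,0.1],"turn": [0,0,0],"gripper": 0}]}}

```text
time: 21.75
tool_pos: [0.4872, -0.1648, 0.0558]
orientation: [0.079, 0.997, -0.001, -0.001]
force: [-0.6, 0.4, -1.4]
grip_width: 0.0145
grasp_force: 60.2
```

```bash
python3 n.py n6
```

```text
21.75 [-0.4929  0.2429  1.8127 -0.0028  1.0872 -1.9047] [ 0.4872 -0.1648  0.0558] [-0.5939  0.4254 -1.4152] 0.014522248050461888 60.22392153739929
scene scoop_nose pred [278.2 223.8] [(0.8, array([238.9, 158.1])), (0.68, array([216.7, 315.3])), (0.66, array([278.7, 224.8]))]
scene scoop pred [261.7 206.7] [(0.9, array([234.5, 138.2])), (0.76, array([261.2, 205.4]))]
scene walnut0 pred [250. 199.] [(0.59, array([178.3, 319.7])), (0.58, array([312.7, 133.8])), (0.43, array([178.6, 328.3])), (0.35, array([186. , 312.1])), (0.34, array([312. , 146.2]))]
top scoop_nose pred [163.8 315.6] [(0.75, array([224.7, 325.2])), (0.43, array([163.2, 314.1])), (0.28, array([147.4, 214.9]))]
top scoop pred [186.4 312.1] [(0.68, array([246.9, 334.8])), (0.41, array([192. , 313.4]))]
top walnut0 pred [195.4 311.3] [(0.62, array([146.8, 215.7])), (0.58, array([152.2, 220.6])), (0.51, array([149., 223.])), (0.42, array([142.9, 217.1])), (0.37, array([149. , 215.6])), (0.25, array([131. , 352.8]))]
nose [ 0.5957 -0.1821  0.0299]
```

Lowering the last few millimetres slowly until it touches.

{"method": "send_rows", "body": {"steps": [{"slide": [0,0,0.08],"turn": [0,0,0],"gripper": 0},{"slide": [0,0,0.08],"turn": [0,0,0],"gripper": 0},{"slide": [0,0,0],"turn": [0,0,0],"gripper": 0}]}}

```text
time: 22.45
tool_pos: [0.4862, -0.1642, 0.051]
orientation: [0.079, 0.997, -0.0, -0.002]
force: [-0.7, 0.2, -2.7]
grip_width: 0.0142
grasp_force: 60.2
```

{"method": "send_rows", "body": {"steps": [{"slide": [0,0,0.06],"turn": [0,0,0],"gripper": 0},{"slide": [0,0,0],"turn": [0,0,0],"gripper": 0}]}}

```text
time: 22.65
tool_pos: [0.4867, -0.1644, 0.05]
orientation: [0.079, 0.997, -0.001, -0.002]
force: [-0.6, 0.3, -0.6]
grip_width: 0.0144
grasp_force: 60.4
```

{"method": "send_rows", "body": {"steps": [{"slide": [0,0,0.04],"turn": [0,0,0],"gripper": 0},{"slide": [0,0,0],"turn": [0,0,0],"gripper": 0},{"slide": [0,0,0],"turn": [0,0,0],"gripper": 0.3},{"slide": [0,0,0],"turn": [0,0,0],"gripper": 0.5},{"slide": [0,0,0],"turn": [0,0,0],"gripper": 0.7}]}}

```text
time: 23.15
tool_pos: [0.4867, -0.1644, 0.0489]
orientation: [0.079, 0.997, -0.001, -0.002]
force: [-0.2, 0.1, -0.6]
grip_width: 0.0537
grasp_force: 0.0
```

{"method": "send_rows", "body": {"steps": [{"slide": [0,0,-0.3],"turn": [0,0,0],"gripper": 0.7},{"slide": [0,0,-0.6],"turn": [0,0,0],"gripper": 0.7},{"slide": [0,0,-1],"turn": [0,0,0],"gripper": 0.7},{"slide": [0,0,-1],"turn": [0,0,0],"gripper": 0.7},{"slide": [0,0,-1],"turn": [0,0,0],"gripper": 0.7}]}}

```text
time: 23.65
tool_pos: [0.4869, -0.1643, 0.1479]
orientation: [0.079, 0.997, -0.001, -0.002]
force: [0.9, -0.5, 0.0]
grip_width: 0.0598
grasp_force: 0.0
```

{"method": "send_rows", "body": {"steps": [{"slide": [0,0,-1],"turn": [0,0,0],"gripper": 0.7},{"slide": [0,0,-1],"turn": [0,0,0],"gripper": 0.7},{"slide": [0,0,-1],"turn": [0,0,0],"gripper": 0.7},{"slide": [0,0,-1],"turn": [0,0,0],"gripper": 0.7},{"slide": [0,0,-0.6],"turn": [0,0,0],"gripper": 0.7}]}}

```text
time: 24.15
tool_pos: [0.4882, -0.1646, 0.2646]
orientation: [0.079, 0.997, -0.001, 0.0]
force: [1.0, 0.6, -0.8]
grip_width: 0.0597
grasp_force: 0.0
```

Run:
```python
exec(open('c.py').read())
for n in('scene','top'):
    im=snap(n,'n7'+n+'.png')
    for q in('scoop_nose','scoop','gate_knob'): print(n,q,[(round(d['p'],2),np.round(d['position'],1)) for d in r.pinpoint(q,n)[:3]])
    # scoop bar blue angle/shift vs start
    h=cv2.cvtColor(im[:,:,::-1].copy(),cv2.COLOR_BGR2HSV); 
    R0={'scene':(140,170,315,345),'top':(145,175,175,200)}[n]; m=((h[...,0]<8)|(h[...,0]>172))&(h[...,1]>130); y,x=np.nonzero(m[R0[0]:R0[1],R0[2]:R0[3]]); print('knob',len(y),y.min()+R0[0],y.max()+R0[0],x.min()+R0[2],x.max()+R0[2])
for az in (106,109,112):
  for d in (.128,.130): 
    a=np.radians(az); k=np.array([.626+d*np.cos(a),.193+d*np.sin(a)]); print(az,d,k,[np.round(proj(n,(*k,z)),1) for n in('scene','top') for z in(.188,.148)])
```

```text
24.15 [-0.4917  0.03    1.5939 -0.0024  1.516  -1.9047] [ 0.4882 -0.1646  0.2646] [ 0.9732  0.6254 -0.8384] 0.05967133778014863 0.0
scene scoop_nose [(0.91, array([276.6, 225.3]))]
scene scoop [(0.98, array([235.3, 138.9])), (0.82, array([260.8, 207.1]))]
scene gate_knob [(0.7, array([147.8, 327.7])), (0.62, array([366.4, 222.3]))]
knob 37 148 154 326 331
top scoop_nose [(0.71, array([164.3, 315.7])), (0.67, array([225.2, 326.4]))]
top scoop [(0.96, array([244.3, 333. ])), (0.67, array([160.1, 185.4])), (0.59, array([148.6, 218.4]))]
top gate_knob [(0.72, array([160.5, 186.5]))]
knob 34 158 164 185 190
106 0.128 [0.5907 0.316 ] [array([150.2, 332.9]), array([159.9, 331. ]), array([155.5, 185.8]), array([158.3, 187.7])]
106 0.13 [0.5902 0.318 ] [array([149.9, 333.1]), array([159.6, 331.1]), array([155.6, 185.3]), array([158.4, 187.2])]
109 0.128 [0.5843 0.314 ] [array([149.6, 330.9]), array([159.4, 329. ]), array([157.2, 186.3]), array([159.9, 188.2])]
109 0.13 [0.5837 0.3159] [array([149.3, 331. ]), array([159. , 329.1]), array([157.3, 185.8]), array([160.1, 187.7])]
112 0.128 [0.5781 0.3117] [array([149.1, 328.8]), array([158.9, 327. ]), array([158.8, 186.9]), array([161.5, 188.8])]
112 0.13 [0.5773 0.3135] [array([148.8, 328.9]), array([158.5, 327.1]), array([159. , 186.4]), array([161.7, 188.3])]
```

The scoop is standing back in its place, with the nose detected at (277, 225) as at the start. The knob fits (0.577, 0.3115), which gives a pull direction of 112.5°. Next I'll move above the knob and turn so the pads pinch across the pull.

{"method": "send_rows", "body": {"steps": [{"slide": [-0.03,0.97,0],"turn": [0,0,0],"gripper": 0.62},{"slide": [-0.03,0.97,0],"turn": [0,0,0],"gripper": 0.62},{"slide": [-0.03,0.97,0],"turn": [0,0,0],"gripper": 0.62},{"slide": [-0.03,0.97,0],"turn": [0,0,0],"gripper": 0.62},{"slide": [-0.03,0.97,0],"turn": [0,0,0],"gripper": 0.62}]}}

```text
time: 25.05
tool_pos: [0.5096, -0.0439, 0.2602]
orientation: [0.079, 0.997, -0.0, -0.003]
force: [0.0, 0.3, 0.4]
grip_width: 0.0528
grasp_force: 0.0
```

{"method": "send_rows", "body": {"steps": [{"slide": [-0.03,0.97,0],"turn": [0,0,0],"gripper": 0.62},{"slide": [-0.03,0.97,0],"turn": [0,0,0],"gripper": 0.62},{"slide": [-0.03,0.97,0],"turn": [0,0,0],"gripper": 0.62},{"slide": [-0.03,0.97,0],"turn": [0,0,0],"gripper": 0.62},{"slide": [-0.03,0.97,0],"turn": [0,0,0],"gripper": 0.62}]}}

```text
time: 25.55
tool_pos: [0.5323, 0.0751, 0.26]
orientation: [0.079, 0.997, -0.001, -0.003]
force: [0.5, -0.4, 0.4]
grip_width: 0.0525
grasp_force: 0.0
```

{"method": "send_rows", "body": {"steps": [{"slide": [-0.03,0.97,0],"turn": [0,0,0],"gripper": 0.62},{"slide": [-0.03,0.97,0],"turn": [0,0,0],"gripper": 0.62},{"slide": [-0.03,0.97,0],"turn": [0,0,0],"gripper": 0.62},{"slide": [-0.03,0.97,0],"turn": [0,0,0],"gripper": 0.62},{"slide": [-0.03,0.97,0],"turn": [0,0,0],"gripper": 0.62}]}}

```text
time: 26.05
tool_pos: [0.5551, 0.1942, 0.2597]
orientation: [0.079, 0.997, -0.001, -0.003]
force: [0.6, -0.8, -0.1]
grip_width: 0.0532
grasp_force: 0.0
```

{"method": "send_rows", "body": {"steps": [{"slide": [-0.03,0.97,0],"turn": [0,0,0],"gripper": 0.62},{"slide": [-0.03,0.97,0],"turn": [0,0,0],"gripper": 0.62},{"slide": [-0.03,0.97,0],"turn": [0,0,0],"gripper": 0.62},{"slide": [-0.03,0.97,0],"turn": [0,0,0],"gripper": 0.62},{"slide": [-0.03,0.97,0],"turn": [0,0,0],"gripper": 0.62}]}}

```text
time: 26.55
tool_pos: [0.5779, 0.3133, 0.2593]
orientation: [0.079, 0.997, -0.001, -0.003]
force: [0.6, -0.8, 0.1]
grip_width: 0.0531
grasp_force: 0.0
```

{"method": "send_rows", "body": {"steps": [{"slide": [0,0,0],"turn": [0,0,0.98],"gripper": 0.62},{"slide": [0,0,0],"turn": [0,0,0.98],"gripper": 0.62},{"slide": [0,0,0],"turn": [0,0,0.98],"gripper": 0.62},{"slide": [0,0,0],"turn": [0,0,0.98],"gripper": 0.62},{"slide": [0,0,0],"turn": [0,0,0.98],"gripper": 0.62}]}}

```text
time: 27.05
tool_pos: [0.5777, 0.3123, 0.2592]
orientation: [0.249, 0.969, -0.002, -0.003]
force: [-0.1, -0.3, 0.4]
grip_width: 0.0528
grasp_force: 0.0
```

{"method": "send_rows", "body": {"steps": [{"slide": [0,0,0],"turn": [0,0,0.98],"gripper": 0.62},{"slide": [0,0,0],"turn": [0,0,0.98],"gripper": 0.62},{"slide": [0,0,0],"turn": [0,0,0.98],"gripper": 0.62},{"slide": [0,0,0],"turn": [0,0,0.98],"gripper": 0.62},{"slide": [0,0,0],"turn": [0,0,0.98],"gripper": 0.62}]}}

```text
time: 27.55
tool_pos: [0.5777, 0.3122, 0.2593]
orientation: [0.41, 0.912, -0.002, -0.002]
force: [1.1, 0.1, 0.0]
grip_width: 0.0529
grasp_force: 0.0
```

{"method": "send_rows", "body": {"steps": [{"slide": [0,0,0],"turn": [0,0,0.98],"gripper": 0.62},{"slide": [0,0,0],"turn": [0,0,0.98],"gripper": 0.62},{"slide": [0,0,0],"turn": [0,0,0.98],"gripper": 0.62},{"slide": [0,0,0],"turn": [0,0,0.98],"gripper": 0.62},{"slide": [0,0,0],"turn": [0,0,0.98],"gripper": 0.62}]}}

```text
time: 28.05
tool_pos: [0.5778, 0.3122, 0.2593]
orientation: [0.559, 0.829, -0.002, -0.002]
force: [0.1, 0.4, -0.8]
grip_width: 0.0531
grasp_force: 0.0
```

Run:
```python
exec(open('c.py').read())
print(delta([.577,.3115,.124],Rt(-67.5)))
```

```text
28.05 [ 0.3636  0.3463  1.2343  0.0004  1.5668 -0.0204] [0.5778 0.3122 0.2593] [ 0.1415  0.4198 -0.7926] 0.05312815988767804 0.0
(array([-0.0182, -0.0072,  5.4105]), array([-0.0842, -0.0072, -0.1241]))
```

{"method": "send_rows", "body": {"steps": [{"slide": [0,0,0.6],"turn": [-0.08,0,-0.12],"gripper": 0.62},{"slide": [0,0,0.9],"turn": [0,0,0],"gripper": 0.62},{"slide": [0,0,0.9],"turn": [0,0,0],"gripper": 0.62},{"slide": [0,0,0.9],"turn": [0,0,0],"gripper": 0.62},{"slide": [0,0,0.6],"turn": [0,0,0],"gripper": 0.62}]}}

```text
time: 28.55
tool_pos: [0.5767, 0.3119, 0.1598]
orientation: [0.555, 0.832, -0.001, -0.001]
force: [0.5, 0.1, -0.0]
grip_width: 0.0527
grasp_force: 0.0
```

{"method": "send_rows", "body": {"steps": [{"slide": [0,0,0.5],"turn": [0,0,0],"gripper": 0.62},{"slide": [0,0,0.4],"turn": [0,0,0],"gripper": 0.62},{"slide": [0,0,0.3],"turn": [0,0,0],"gripper": 0.62},{"slide": [0,0,0.2],"turn": [0,0,0],"gripper": 0.62},{"slide": [0,0,0],"turn": [0,0,0],"gripper": 0.62}]}}

```text
time: 29.05
tool_pos: [0.5782, 0.3125, 0.1279]
orientation: [0.555, 0.832, 0.001, 0.0]
force: [-0.1, -0.7, 0.4]
grip_width: 0.0532
grasp_force: 0.0
```

{"method": "send_rows", "body": {"steps": [{"slide": [0,0,0],"turn": [0,0,0],"gripper": 0.4},{"slide": [0,0,0],"turn": [0,0,0],"gripper": 0.25},{"slide": [0,0,0],"turn": [0,0,0],"gripper": 0.1},{"slide": [0,0,0],"turn": [0,0,0],"gripper": 0},{"slide": [0,0,0],"turn": [0,0,0],"gripper": 0}]}}

```text
time: 29.55
tool_pos: [0.5785, 0.3127, 0.1294]
orientation: [0.554, 0.832, 0.001, 0.001]
force: [-3.5, -0.7, 6.0]
grip_width: 0.0199
grasp_force: 59.0
```

```bash
python3 c.py
```

```text
29.55 [ 0.3638  0.4306  1.3892  0.0005  1.3192 -0.0317] [0.5785 0.3127 0.1294] [-3.482  -0.7347  6.0189] 0.01989099572687445 58.99637997150421
```

The knob is gripped (19.9 mm, 59 N). I'll pull along tool +x, which is the 112.5° pull direction.

{"method": "send_rows", "body": {"steps": [{"slide": [0.2,0,0],"turn": [0,0,0],"gripper": 0},{"slide": [0.4,0,0],"turn": [0,0,0],"gripper": 0},{"slide": [0.4,0,0],"turn": [0,0,0],"gripper": 0},{"slide": [0.4,0,0],"turn": [0,0,0],"gripper": 0},{"slide": [0.4,0,0],"turn": [0,0,0],"gripper": 0}]}}

```text
time: 30.05
tool_pos: [0.5612, 0.3536, 0.1295]
orientation: [0.555, 0.832, 0.001, 0.001]
force: [-2.2, -3.0, 6.5]
grip_width: 0.0199
grasp_force: 59.1
```

{"method": "send_rows", "body": {"steps": [{"slide": [0.3,0,0],"turn": [0,0,0],"gripper": 0},{"slide": [0.15,0,0],"turn": [0,0,0],"gripper": 0},{"slide": [0.1,0,0],"turn": [0,0,0],"gripper": 0},{"slide": [0,0,0],"turn": [0,0,0],"gripper": 0}]}}

```text
time: 30.45
tool_pos: [0.5555, 0.367, 0.1295]
orientation: [0.554, 0.832, 0.001, 0.0]
force: [-3.9, -1.5, 5.8]
grip_width: 0.02
grasp_force: 59.1
```

```bash
python3 c.py
python3 - <<'E'
from h import *
for n in('scene','top'):
    snap(n,'g1'+n+'.png')
    for q in('walnut0','gate_knob','jar'): print(n,q,[(round(d['p'],2),np.round(d['position'],1)) for d in r.pinpoint(q,n)[:7]])
p=r.get_state()['tool_pos'];print(np.hypot(*(p[:2]-[.626,.193])))
E
```

```text
30.45 [0.4539 0.4476 1.3651 0.0002 1.3267 0.0582] [0.5555 0.367  0.1295] [-3.8893 -1.5306  5.7714] 0.01996819413327636 59.07051622867584
scene walnut0 [(0.48, array([365.8, 220.2]))]
scene gate_knob [(0.58, array([139.8, 333.7])), (0.43, array([218.1, 314. ]))]
scene jar [(0.61, array([217.7, 315. ]))]
top walnut0 [(0.58, array([125.5, 284.2])), (0.41, array([154.1, 220. ]))]
top gate_knob [(0.67, array([163.5, 172.9]))]
top jar [(0.71, array([161.2, 169.9])), (0.45, array([160.5, 226.9])), (0.37, array([197. , 356.8]))]
0.1877447105137282
```

{"method": "send_rows", "body": {"steps": [{"slide": [0.1,0,0],"turn": [0,0,0],"gripper": 0},{"slide": [0,0,0],"turn": [0,0,0],"gripper": 0}]}}

```text
time: 31.05
tool_pos: [0.5547, 0.369, 0.1295]
orientation: [0.554, 0.832, 0.001, 0.001]
force: [-4.1, -2.4, 6.3]
grip_width: 0.0198
grasp_force: 59.1
```

{"method": "send_rows", "body": {"steps": [{"slide": [0.08,0,0],"turn": [0,0,0],"gripper": 0},{"slide": [0,0,0],"turn": [0,0,0],"gripper": 0}]}}

```text
time: 31.25
tool_pos: [0.5546, 0.3692, 0.1295]
orientation: [0.555, 0.832, -0.0, 0.002]
force: [-1.9, -6.1, 5.9]
grip_width: 0.0201
grasp_force: 59.1
```

```bash
python3 c.py
```

```text
31.25 [ 0.4592  0.4492  1.3628 -0.0032  1.328   0.0649] [0.5546 0.3692 0.1295] [-1.9429 -6.1371  5.9193] 0.020115228896324652 59.14722919464111
```

The gate is at its end stop: the force is rising and travel is about 61.5 mm. Releasing, raising and moving clear.

{"method": "send_rows", "body": {"steps": [{"slide": [-0.04,0,0],"turn": [0,0,0],"gripper": 0.1},{"slide": [0,0,0],"turn": [0,0,0],"gripper": 0.4},{"slide": [0,0,0],"turn": [0,0,0],"gripper": 0.62},{"slide": [0,0,0],"turn": [0,0,0],"gripper": 0.62},{"slide": [0,0,-0.3],"turn": [0,0,0],"gripper": 0.62}]}}

```text
time: 31.75
tool_pos: [0.5534, 0.3697, 0.1342]
orientation: [0.554, 0.832, -0.0, -0.0]
force: [-0.5, 0.9, 0.1]
grip_width: 0.0528
grasp_force: 0.0
```

{"method": "send_rows", "body": {"steps": [{"slide": [0,0,-0.8],"turn": [0,0,0],"gripper": 0.62},{"slide": [0,0,-1],"turn": [0,0,0],"gripper": 0.62},{"slide": [0,0,-1],"turn": [0,0,0],"gripper": 0.62},{"slide": [0,0,-1],"turn": [0,0,0],"gripper": 0.62},{"slide": [0,0,-1],"turn": [0,0,0],"gripper": 0.62}]}}

```text
time: 32.25
tool_pos: [0.5543, 0.3701, 0.2574]
orientation: [0.554, 0.832, 0.001, 0.001]
force: [0.8, -0.3, -0.3]
grip_width: 0.0527
grasp_force: 0.0
```

```bash
python3 c.py
python3 - <<'E'
from h import *
a=snap('scene','g2s.png');b=snap('top','g2t.png')
for n in('scene','top'):
    for q in('walnut0','gate_knob','jar','scoop','other_scoop'): print(n,q,[(round(d['p'],2),np.round(d['position'],1)) for d in r.pinpoint(q,n)[:7]])
c1=cv2.resize(a[125:255,250:380],(400,400),interpolation=2);c2=cv2.resize(b[100:250,150:380],(400,261),interpolation=2);c2=cv2.copyMakeBorder(c2,0,139,0,0,0)
c3=cv2.resize(a[200:345,110:355],(400,237))
c2[262:400,:]=cv2.resize(a[215:345,100:300],(400,260))[60:198]
cv2.imwrite('pics/fin.png',np.hstack([c1,c2])[:,:,::-1])
E
```

```text
32.25 [0.4588 0.3618 1.2177 0.0004 1.559  0.0634] [0.5543 0.3701 0.2574] [ 0.7662 -0.3309 -0.3023] 0.05271680603246377 0.0
scene walnut0 []
scene gate_knob [(0.75, array([139.2, 332.7])), (0.61, array([289.4, 300. ]))]
scene jar [(0.89, array([215.1, 312.5]))]
scene scoop [(0.86, array([237.2, 137.8]))]
scene other_scoop [(0.56, array([317.8, 153.5]))]
top walnut0 [(0.35, array([151.8, 216.1]))]
top gate_knob [(0.95, array([163.5, 170.1]))]
top jar [(0.65, array([161.7, 224.1]))]
top scoop [(0.78, array([186.4, 311.8])), (0.62, array([245.9, 335. ]))]
top other_scoop [(0.63, array([179.3, 363.2])), (0.59, array([152.9, 220.1]))]
```

View pics/fin.png

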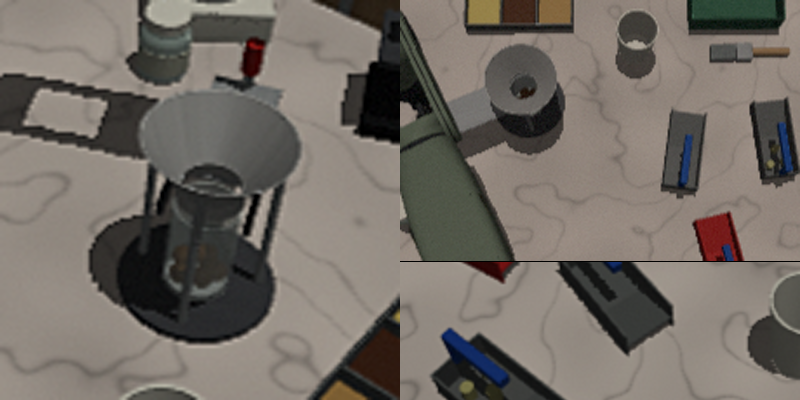

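The walnuts are in the jar, visible at crop (195, 265), and the funnel is empty with the gate out. The emptied scoop stands upright in its place, and the other scoop and bystanders are untouched. Handing in.

```bash
python3 -c "
from station import r
print(r.hand_in())"
```

```text
the job is handed in; nothing more can be done
None
```

I handed the job in at about 32 s: all five walnuts were poured into the hopper with the gate shut and dropped into the jar when I pulled it fully out. The empty scoop is back upright in its place, and nothing spilled or was disturbed in the final pictures.

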